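Berth a reagent bottle and lay the restraint bar

ROBOT

A 6-joint arm with a two-finger parallel gripper is mounted at the origin on the work surface. World frame = base frame: x ahead of the robot, y to its left, z up, the work surface at z = 0. Lengths are in m, angles in rad, forces in N, time in s.
With the tool pointing down it reaches from about 0.25 to 0.775 m from the base axis. Payload 4 kg.
Tool frame: the origin (TCP) lies at the very end of the fingers, on their centre line; the grasp point (between the pads) lies 19 mm behind it; z points along the fingers, y is the line along which they close (so a half turn about z gives the same grasp; the last joint's range is limited). The gripper opens to 85 mm and grips with 20 to 120 N. Pads are 22 mm wide; open, the fingers measure 114 mm over their backs; the gripper's body (76 mm by 85 mm) begins 54 mm behind the grasp point. The pads swing forward as they close: fully open they stand 13 mm farther back than shut.
Start: joints at [-1.225, 0.087, 1.371, -0, 1.684, -0.103], TCP at [0.239, -0.496, 0.194] pointing down, gripper open.
Joint ranges: [-3.1, 3.1], [-0.76, 2.03], [0.27, 2.55], [-1.08, 4.22], [0.17, 2.65], [-2.57, 2.57]. Speed limits (rad/s): [2.79, 2.79, 3.14, 3.14, 3.14, 3.14].

INTERFACE

Orientations are given as a 3x3 rotation matrix whose columns are the frame's x, y, z axes.
In Python, from plant import get_state, get_image, finish_job gives the robot as it stands. The module is installed in compiled form; this text tells all that it offers.
- The arm moves only by the tool jog_arm, never from a script. Its arguments are lists of equal length, an entry for each row: "gripper": the opening, from -1 (shut) to 1 (fully open); "translation": the shift along the world's x, y, z in cm, a list of three; "yaw": the turn about the world's z in rad. In form: {"gripper": [gripper, ...], "translation": [[dx, dy, dz], ...], "yaw": [yaw, ...]}. A call has 1 to 12 rows; each row is the pose to reach, as a shift and turn from the pose commanded when the call began; what a row does not reach only later rows make up. A row lasts 1/12 s, in which the tool goes at most 41.7 mm and 7.16 degrees, less where a joint would pass 70% of its speed; a pose out of reach is approached as far as the arm can. A call with a gripper value outside its range is refused whole. The fingers move at their own pace and stop on an object; the grip force is fixed at half the most. Time passes only in rows, so rows that repeat a pose let the fingers close. It gives the time, the measured TCP pose, the force, the opening and the grip force at its end, in the units of the state.
- get_state(): the state, without advancing time (a new reading comes with each control period).
- get_image(name): name is "scene" or "side" or "wrist"; returns a dict with "color" (400x640x3 uint8, red, green, blue), "depth" (400x640 float32, m along the optical axis (not along the pixel's ray), 0 where there is no reading), "K" (3x3 intrinsics, pixels), "rvec" (rotation vector, rad) and "tvec" (3), from world to camera coordinates, as OpenCV has them. Camera axes: x right, y down, z forward; pixel columns grow to the right and rows downward; lengths in m; the calibration is good to about 2 mm. A picture is of the moment at which its call begins.
- finish_job(): hands the job in; it is judged then, once.
The state is a dict: "t": time; "joint_pos": joint angles; "joint_velocities": joint speeds; "effort": joint torques, N m; "ee_pos": TCP position; "eef_rot": TCP orientation; "force": force on the tool from outside, world axes, zero at the start; "torque": the same for the moment, N m; "grip_width": opening from 0.0 (shut) to 1.0 (fully open); "grasp_force": force on a finger pad.
Only numpy, scipy, OpenCV 4.12 (cv2) and the standard library are available. Lean on these libraries where they do the work, as an engineer would, in place of code of your own. Each camera call takes 0.05 s, during which the arm holds its last target. There are 200 camera calls.

TASK

Put the loose amber bottle away in the free berth of the bottle rack: slide it gently along the bench, upright and without lifting it, until it stands home against the back panel. Then take the restraint bar and lay it across the front of the rack, down in both V saddles, with its handle in the left-hand saddle; set it down rather than dropping it. Leave the other bottles and the calculator as they are.

Things in the scene. Friction and masses are not known exactly. Their poses are not given: they have to be found in the camera images.
- bottle: the loose capped bottle of amber glass to put away, standing on the bench in front of the rack: 50 mm in diameter, 112 mm high over its black cap, straight-sided to about 60 mm, about 0.2 kg (varies); origin at the centre of its underside, z up along its axis. Pushed low (about 20 mm up) it slides upright; pushed high it may topple
- mate_a: a bystander: identical bottle already standing home in one berth of the rack; origin at the centre of its underside
- mate_b: a bystander: another identical bottle already home in another berth; origin at the centre of its underside
- pad: flat paper disc, 53 mm across, thin as paper, lying in the free berth, which may be any of the three; origin at its centre on the bench, where a bottle in that berth stands (against the back panel it stands 0.5 mm farther in); axes parallel to the rack's. A bottle slides over it freely
- rack: grey bottle rack fixed to the bench, no floor, 276 mm wide; origin on the bench, mid central berth; x points from open front to back, y left, z up. Berths at y = -62, 0, 62 mm, 58 mm wide inside, between 4 mm dividers 50 mm high with round noses at x = -14 mm; back panel face at x = 25.5 mm, 62 mm high. End plates 4 mm thick at y = -136 and 136 mm reach to x = -70 mm, with V saddles 10 mm deep
- saddle_left (a point): where the bar's axis lies when seated in the left-hand (+y) V saddle: x = -56, y = 136, z = 60 mm in the rack's frame. The V opens upward (70 degrees), its mouth 76 mm above the bench and about 44 mm wide, its arms 7 mm thick; cut deeper than the right one, for the 18 mm handle
- saddle_right (a point): the same point in the right-hand V saddle (y = -136 mm), cut for the 10 mm shaft, mouth 76 mm above the bench and about 34 mm wide; the end stop then hangs just outside it
- bar_seat (a point): midpoint between the two saddle points, where the bar's origin comes to lie; axes parallel to the rack's
- bar: restraint bar lying level on the bench to the left, 354 mm long, about 0.2 kg (varies): steel shaft 10 mm thick, axis 9 mm above the bench; black handle 18 mm thick at x = 120 to 190 mm, black end stop 18 mm thick at x = -164 to -152 mm. Origin on its axis near the balance point; x points along the bar to the handle; it may roll about x
- bar_handle (a point): point on the bar's axis in the handle, 136 mm from the origin; lies in the left saddle when seated
- bar_stop (a point): point on the bar's axis near the end stop, 136 mm from the origin; lies in the right saddle when seated
- small_bottle: a bystander: smaller amber bottle, 39 mm in diameter and 92 mm high, standing to the right; origin at the centre of its underside
- calculator: a bystander: black pocket calculator, 135 x 78 x 14 mm, lying flat to the right of the rack; origin at the centre of its underside

How it is judged:
By the outcome, as a careful person would: the job done as asked, in the order asked, and still so for the second after the job is handed in, with the robot touching nothing.
It also fails if it takes over 72 s, if anything falls off the work surface, if the arm or the gripper's body presses on something with over 40 N, if the wrist force passes 120 N, or if a joint passes its speed limit or range.

## Working session

There is one attempt and no reset: what is moved stays moved. The work goes in short steps, Python scripts to look and compute and a tool call to move; the robot and the scene stay as the last step left them, time stands still between calls to the robot, and variables do not carry over. Pictures are saved under pics/ and viewed, at most 10 in all, crops included, and the job is handed in when it is done.

Besides the shell and the picture viewer there is one more tool, called after "Emit:" by a JSON object that holds its "fn" and its "kwargs". jog_arm: Moves the arm, as the interface text tells. Its arguments: {"type":"object","properties":{"gripper":{"type":"array","items":{"type":"number"}},"translation":{"type":"array","items":{"type":"array","items":{"type":"number"}}},"yaw":{"type":"array","items":{"type":"number"}}},"required":["gripper","translation","yaw"]}

```bash
mkdir -p pics; cat > h.py <<'E'
import numpy as np, cv2
from plant import get_state, get_image, finish_job
def cam(n):
    im=get_image(n); im['R']=cv2.Rodrigues(np.array(im['rvec'],float))[0]; im['t']=np.array(im['tvec'],float).ravel(); im['K']=np.array(im['K']); return im
def ray(im,u,v,z):
    d=im['R'].T@np.linalg.inv(im['K'])@np.array([u,v,1.]); o=-im['R'].T@im['t']; return o+d*(z-o[2])/d[2]
def proj(im,p):
    q=im['K']@(im['R']@np.array(p,float)+im['t']); return q[:2]/q[2]
def cloud(im):
    v,u=np.mgrid[:400,:640]; d=im['depth']; p=np.stack([u,v,np.ones_like(u)],-1)@np.linalg.inv(im['K']).T*d[...,None]
    return (p-im['t'])@im['R']
def save(im,n): cv2.imwrite('pics/'+n,im['color'][...,::-1])
E
python3 - <<'E'
from h import *
for n in('scene','side'):
    im=cam(n); save(im,n+'0.png'); print(n,-im['R'].T@im['t'],im['R'][2],im['K'][0,0]); np.savez(n+'0.npz',**im)
s=get_state();print(s)
E
```

```text
scene [0.91273578 0.30687807 0.75461592] [-0.48075069 -0.33280909 -0.81124403] 364.02052680639986
side [-0.20491652  0.88520756  0.73185163] [ 0.54187214 -0.66703799 -0.51130705] 436.1663545818417
{'t': 0.1, 'joint_pos': array([-1.22509601e+00,  8.78844230e-02,  1.37212646e+00, -4.28827406e-06,
        1.68358217e+00, -1.03090023e-01]), 'joint_velocities': array([ 0.00154534, -0.0012524 , -0.00551381, -0.00028103, -0.00047689,
        0.00145578]), 'effort': array([ 2.57152074e-03, -3.53014040e+01, -3.14220107e+01, -5.35134382e-05,
        7.92081730e-03,  1.40893181e-05]), 'ee_pos': array([ 0.23845328, -0.49504129,  0.19334258]), 'eef_rot': array([[ 9.00972881e-01,  4.33874870e-01, -6.81853715e-04],
       [ 4.33875359e-01, -9.00970941e-01,  1.88060352e-03],
       [ 2.01616222e-04, -1.99021229e-03, -9.99997999e-01]]), 'force': array([-0.47016017, -0.6069124 ,  0.14178648]), 'torque': array([-0.01199854,  0.00086378,  0.02788918]), 'grasp_force': 0.0, 'grip_width': 0.9968551674920751}
```

View pics/scene0.png

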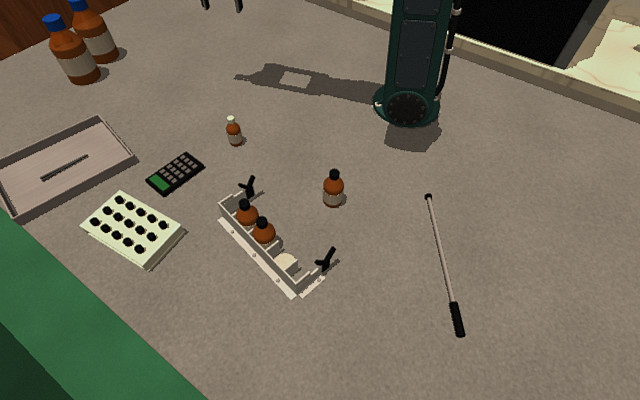

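View pics/side0.png

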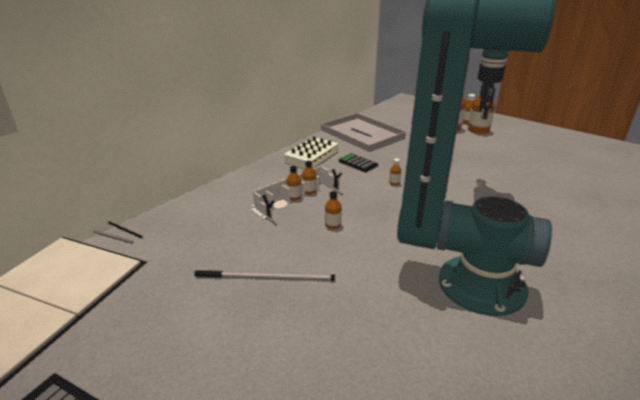

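The scene view shows the loose bottle at (333,188), mates at (247,212) and (263,230), and the paper pad in the left berth at about (287,262). The bar runs from its stop (428,196) to its handle (459,330). The left saddle is at (325,260) and the right one at (249,186).

```bash
python3 - <<'E'
from h import *
L={n:dict(np.load(n+'0.npz')) for n in('scene','side')}
for n,im in L.items():
    c=im['color'].astype(int); P=cloud(im); r,g,b=c[...,0],c[...,1],c[...,2]; mx=c.max(-1)
    reg=(P[...,0]>0.2)&(P[...,0]<.85)&(abs(P[...,1])<.5)&(P[...,2]>-.01)&(P[...,2]<.15)&(im['depth']>0)
    print(n,'bench z',np.median(P[reg][:,2]))
    def comps(m,tag,mn=8):
        k,lab,st,ce=cv2.connectedComponentsWithStats(m.astype(np.uint8))
        for i in range(1,k):
            if st[i,4]>=mn:
                q=P[lab==i]; print(tag,st[i],ce[i].round(1),'med',np.median(q,0).round(3),'zmax',np.percentile(q[:,2],95).round(3))
    comps(reg&(mx<45),'dark')
    comps(reg&(r>1.7*b)&(r>70),'amber')
    comps(reg&(P[...,2]<.006)&(mx>165),'pad')
im=L['scene']; 
cv2.imwrite('pics/z1.png',cv2.resize(im['color'][150:310,200:360,::-1],(600,600),interpolation=cv2.INTER_CUBIC))
im=L['side']
cv2.imwrite('pics/z2.png',cv2.resize(im['color'][140:240,235:375,::-1],(798,570),interpolation=cv2.INTER_CUBIC))
E
```

```text
scene bench z 0.001528344818031126
dark [382 105  28  20 305] [395.6 115.4] med [0.208 0.054 0.132] zmax 0.149
dark [146 152  59  45 778] [176.8 174.1] med [ 0.624 -0.345  0.015] zmax 0.017
dark [330 169   9  11  87] [333.9 174.2] med [0.45  0.027 0.112] zmax 0.114
dark [238 176  17  35 269] [246.7 194.5] med [ 0.574 -0.142  0.071] zmax 0.114
dark [425 194   7   6  26] [427.8 195.8] med [0.298 0.217 0.016] zmax 0.02
dark [115 196   9   8  49] [118.9 199.5] med [ 0.772 -0.368  0.05 ] zmax 0.053
dark [126 202   8   8  48] [129.6 205.5] med [ 0.767 -0.333  0.05 ] zmax 0.053
dark [103 207   9   8  51] [107.1 210.4] med [ 0.807 -0.364  0.049] zmax 0.052
dark [136 208   9   8  49] [140.3 211.8] med [ 0.764 -0.299  0.05 ] zmax 0.052
dark [114 213   9   8  51] [117.7 216.5] med [ 0.803 -0.33   0.05 ] zmax 0.052
dark [148 215   8   8  49] [151.4 218.2] med [ 0.761 -0.264  0.05 ] zmax 0.052
dark [256 216  12  13 117] [261.3 222.1] med [ 0.646 -0.022  0.112] zmax 0.114
dark [ 90 218  10   8  57] [ 94.5 221.4] med [ 0.842 -0.36   0.05 ] zmax 0.052
dark [125 219   8   9  50] [128.5 223. ] med [ 0
[... 2170 characters left out ...]
ber [391 165  10   9  79] [395.4 169.2] med [ 0.431 -0.305  0.06 ] zmax 0.072
amber [286 167  30  20 317] [300.7 176.7] med [ 0.628 -0.03   0.073] zmax 0.091
amber [391 182   8   3  16] [394.5 183.4] med [ 0.428 -0.304  0.006] zmax 0.011
amber [305 190  11   5  30] [309.7 192.2] med [ 0.615 -0.068  0.009] zmax 0.014
amber [290 196  11   5  32] [294.9 198. ] med [ 0.627 -0.009  0.008] zmax 0.014
amber [325 199  16  16 196] [332.8 206.5] med [0.436 0.038 0.072] zmax 0.09
amber [326 224  14   5  38] [332.3 226.5] med [0.432 0.045 0.008] zmax 0.012
pad [274 200  14   9  94] [280.3 203.9] med [0.649 0.037 0.   ] zmax 0.003
pad [251 208  15  10  50] [257.4 212.3] med [0.669 0.121 0.002] zmax 0.005
```

View pics/z1.png

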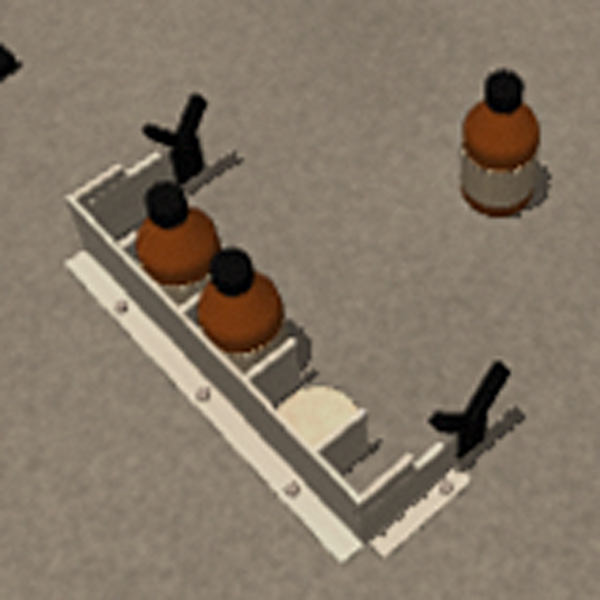

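View pics/z2.png

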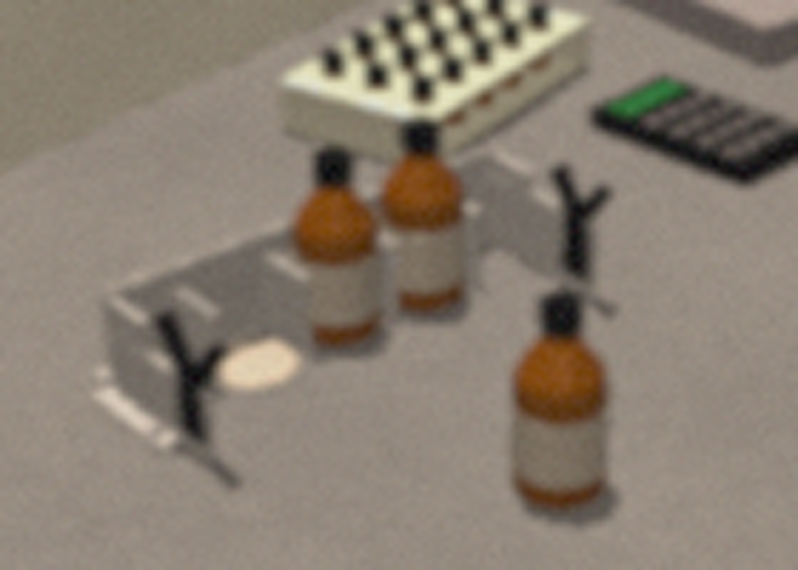

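The zooms confirm that the left berth is free. The pad is at about (320,415) in the first zoom, and the saddles at (465,410) and (180,135) with their arms opening toward front/back. Next I'll measure precisely.

```bash
python3 - <<'E'
from h import *
L={n:dict(np.load(n+'0.npz')) for n in('scene','side')}
S,D=L['scene'],L['side']
def tri(a,b):
    M=[im['K']@np.c_[im['R'],im['t']] for im in(S,D)]
    q=cv2.triangulatePoints(M[0],M[1],np.array(a,float).reshape(2,1),np.array(b,float).reshape(2,1)).ravel(); return q[:3]/q[3]
P=cloud(S)
dk=(S['color'].max(-1)<45)&(P[...,2]>.095)&(P[...,2]<.13)
k,lab,st,ce=cv2.connectedComponentsWithStats(dk.astype(np.uint8)); print([(tuple(c.round(1)),s[4]) for c,s in zip(ce,st)])
mid=[c for c,s in zip(ce,st) if s[4]>15 and s[3]<40 and 200<c[0]<350]
for c in mid:
    for d in [(308.4,163.8),(292.9,168.9),(333,194.9)]:
        p=tri(c,d); e=np.linalg.norm(proj(S,p)-c)
        if e<2: print('cap',c.round(1),d,p.round(4),e.round(2))
print('bar handle', tri((456.7,319.3),(207.8,273.9)).round(4), ray(S,456.7,319.3,.012)[:2],ray(D,207.8,273.9,.012)[:2])
print('stop', tri((427.8,195.8),(332.3,277.9)).round(4), ray(S,427.8,195.8,.012)[:2],ray(D,332.3,277.9,.012)[:2])
print('pad',ray(D,280.3,203.9,0)[:2],ray(S,284.1,259.3,0)[:2])
# panel top line
Z=(P[...,2]>.056)&(P[...,2]<.068)&(P[...,0]>.55)&(P[...,0]<.75)&(P[...,1]>-.2)&(P[...,1]<.2)
c=S['color'].astype(int); Z&=(c.max(-1)>150)&(c.max(-1)-c.min(-1)<60)
k,lab,st,_=cv2.connectedComponentsWithStats(Z.astype(np.uint8),connectivity=8)
i=1+st[1:,4].argmax(); v,u=np.nonzero(lab==i); print(len(u))
Q=np.array([ray(S,a,b,.062)[:2] for a,b in zip(u,v)])
vx,vy,x0,y0=cv2.fitLine(Q.astype(np.float32),cv2.DIST_HUBER,0,.01,.01).ravel(); print('panel',vx,vy,x0,y0,'ang',np.degrees(np.arctan2(vy,vx)),Q[Q[:,1].argmin()],Q[Q[:,1].argmax()], 'res',np.std((Q-[x0,y0])@[vy,-vx]))
# saddle arm tips
for n,im,rs in(('scene',S,[(238,176,262,205),(315,245,340,275)]),('side',D,[(325,165,350,195),(255,190,280,220)])):
    for r in rs:
        m=(im['color'].max(-1)<(45 if n=='scene' else 50)); s=np.zeros_like(m); s[r[1]:r[3],r[0]:r[2]]=1; m&=s
        v,u=np.nonzero(m); print(n,r,'n',len(u)); 
E
```

```text
[((np.float64(318.5), np.float64(200.4)), np.int32(254201)), ((np.float64(513.2), np.float64(29.4)), np.int32(1220)), ((np.float64(451.0), np.float64(14.5)), np.int32(2)), ((np.float64(103.3), np.float64(22.0)), np.int32(3)), ((np.float64(105.0), np.float64(25.0)), np.int32(1)), ((np.float64(106.0), np.float64(27.5)), np.int32(2)), ((np.float64(83.3), np.float64(43.0)), np.int32(3)), ((np.float64(580.0), np.float64(44.0)), np.int32(1)), ((np.float64(85.0), np.float64(46.0)), np.int32(1)), ((np.float64(402.8), np.float64(120.6)), np.int32(254)), ((np.float64(333.9), np.float64(174.2)), np.int32(87)), ((np.float64(244.0), np.float64(204.2)), np.int32(111)), ((np.float64(261.2), np.float64(222.1)), np.int32(114))]
cap [333.9 174.2] (308.4, 163.8) [0.5079 0.0613 0.1949] 1.17
cap [333.9 174.2] (333, 194.9) [0.4453 0.0254 0.1037] 0.64
cap [244.  204.2] (308.4, 163.8) [ 0.6314 -0.0852  0.1028] 0.86
cap [261.2 222.1] (292.9, 168.9) [ 0.6445 -0.0243  0.1038] 0.69
bar handle [0.5479 0.4059 0.0082] [0.54903385 0.40440478] [0.54424673 0.40933171]
stop [0.2951 0.2197 0.0085] [0.29575575 0.21782968] [0.29290194 0.22524004]
pad [0.64908288 0.03729777] [0.64626658 0.02942945]
258
panel 0.15731737 0.9875481 0.6779622 0.021571985 ang 80.94878 [ 0.64486429 -0.16673607] [0.66061952 0.11167678] res 0.010749177087379772
scene (238, 176, 262, 205) n 217
scene (315, 245, 340, 275) n 173
side (325, 165, 350, 195) n 57
side (255, 190, 280, 220) n 58
```

Emit:
{"fn": "jog_arm", "kwargs": {"gripper": [1, 1, 1, 1, 1, 1, 1, 1, 1, 1, 1, 1], "translation": [[1, 3, 3], [3, 7, 6], [5, 11, 10], [7, 15, 12], [8.5, 19, 12], [10, 23, 12], [11.5, 27, 12], [13, 31, 12], [14.5, 35, 12], [16, 39, 12], [17.5, 42, 12], [18, 44, 12]], "yaw": [0.05, 0.13, 0.21, 0.3, 0.38, 0.47, 0.55, 0.64, 0.72, 0.8, 0.87, 0.91]}}

```text
t: 1.1
ee_pos: [0.4148, -0.0648, 0.3141]
eef_rot: [[0.208, 0.978, 0.0], [0.978, -0.208, -0.0], [-0.0, 0.0, -1.0]]
force: [0.6, -0.4, -0.5]
grip_width: 1.0
grasp_force: 0.0
```

Emit:
{"fn": "jog_arm", "kwargs": {"gripper": [1, 1, 1, 1], "translation": [[1, 2, 0], [2, 4, 0], [3, 5, 0], [3, 5, 0]], "yaw": [0, 0, 0, 0]}}

```text
t: 1.43
ee_pos: [0.4454, -0.0146, 0.3133]
eef_rot: [[0.206, 0.978, -0.001], [0.978, -0.206, 0.001], [0.001, -0.002, -1.0]]
force: [-0.7, 0.0, -0.8]
grip_width: 1.004
grasp_force: 0.0
```

```bash
python3 - <<'E'
from h import *
im=cam('wrist'); save(im,'w1.png'); np.savez('w1.npz',**im); print(-im['R'].T@im['t'],im['R'][2],im['K'][0,0]); s=get_state(); print(s['t'],s['ee_pos'],s['eef_rot'][:,1],s['joint_pos'])
E
```

```text
[0.45823885 0.04881994 0.49350223] [-0.05449119 -0.25291551 -0.96595261] 318.4722640279966
1.4833 [ 0.44465252 -0.01590076  0.31352937] [ 0.97814821 -0.20789967 -0.0019517 ] [-1.63095147e-01 -1.38104973e-01  1.35668230e+00 -2.65757101e-04
  1.92498067e+00  4.62402211e-02]
```

View pics/w1.png

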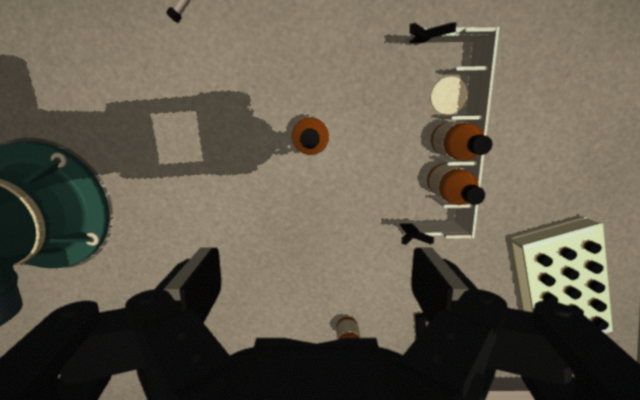

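The wrist view shows the bottle cap at (310,138), the pad fully visible at (449,95), mate caps at (480,144) and (473,194), and the panel top edge from (497,30) to (474,236).

```bash
python3 - <<'E'
from h import *
im=dict(np.load('w1.npz')); c=im['color'].astype(int); P=cloud(im); mx=c.max(-1)
def comp(m,u,v,r=14):
    s=np.zeros(m.shape,bool); s[v-r:v+r,u-r:u+r]=1; m=(m&s).astype(np.uint8)
    k,lab,st,ce=cv2.connectedComponentsWithStats(m); i=1+st[1:,4].argmax(); return lab==i,ce[i]
for n,u,v in(('loose',310,138),('mA',480,144),('mB',473,194)):
    m,ce=comp((mx<50)&(P[...,2]>.095),u,v); q=P[m]; top=q[q[:,2]>np.percentile(q[:,2],50)]
    ct=cv2.minEnclosingCircle(np.argwhere(m)[:,::-1].astype(np.float32)); print(n,ce.round(1),m.sum(),'ray',ray(im,*ce,.110)[:2].round(4),'topmed',np.median(top,0).round(4),ct)
m,ce=comp((mx>140)&(P[...,2]<.01),449,95,24); print('pad',ce,m.sum(),ray(im,*ce,0)[:2].round(4),np.median(P[m],0).round(4))
# panel top edge
m=(P[...,2]>.055)&(P[...,2]<.07)&(mx>130); s=np.zeros_like(m); s[50:215,474:500]=1; v,u=np.nonzero(m&s)
Q=np.array([ray(im,a,b,.062)[:2] for a,b in zip(u,v)]); vx,vy,x0,y0=cv2.fitLine(Q.astype(np.float32),cv2.DIST_HUBER,0,.01,.01).ravel()
print('panel n',len(u),vx,vy,x0,y0,np.degrees(np.arctan2(vy,vx)),np.std((Q-[x0,y0])@[vy,-vx]))
# end plate tips / saddles
for u,v in((432,32),(415,233)):
    m,ce=comp((mx<50)&(P[...,2]>.05)&(P[...,2]<.085),u,v,25); q=P[m]; print('saddle',ce.round(1),m.sum(),np.median(q,0).round(4),q.min(0).round(3),q.max(0).round(3), (q.min(0)+q.max(0))[:2]/2)
E
```

```text
loose [309.2 138.4] 294 ray [0.4446 0.0236] topmed [0.445  0.0233 0.1131] ((309.1558532714844, 138.37661743164062), 9.798587799072266)
mA [479.  144.2] 377 ray [ 0.6408 -0.0248] topmed [ 0.6429 -0.025   0.1129] ((479.0, 144.0), 12.16562557220459)
mB [472.4 194.1] 348 ray [ 0.6282 -0.0847] topmed [ 0.6289 -0.0859  0.113 ] ((472.4565124511719, 193.5), 11.55439281463623)
pad [444.71976967  95.94241843] 1042 [0.6492 0.0354] [0.6496 0.0353 0.0014]
panel n 292 0.19146596 0.98149925 0.67523676 -0.005282941 78.96165 0.000884104743297899
saddle [441.8  29.6] 232 [0.6283 0.1147 0.0654] [0.617 0.109 0.05 ] [0.642 0.121 0.078] [0.62925036 0.1149655 ]
saddle [416.4 236.9] 237 [ 0.5664 -0.1469  0.066 ] [ 0.541 -0.156  0.05 ] [ 0.583 -0.139  0.078] [ 0.5620861  -0.14748396]
```

```bash
python3 - <<'E'
from h import *
im=dict(np.load('w1.npz')); c=im['color'].astype(int); P=cloud(im); mx=c.max(-1)
m=(mx>150).astype(np.uint8); m=cv2.morphologyEx(m,cv2.MORPH_OPEN,cv2.getStructuringElement(cv2.MORPH_ELLIPSE,(13,13)))
k,lab,st,ce=cv2.connectedComponentsWithStats(m)
for i in range(1,k):
    if 420<ce[i][0]<480 and ce[i][1]<140: print('pad',ce[i],st[i],ray(im,*ce[i],0)[:2].round(4))
# saddle pixels above: dark with z>.06
for v0,v1,u0,u1 in((15,50,395,475),(220,250,380,450)):
    m=np.zeros(mx.shape,bool); m[v0:v1,u0:u1]=1; m&=(mx<50)&(P[...,2]>.045)&(P[...,2]<.085); q=P[m]
    d=np.array([.9799,-.1994]); n=np.array([.1994,.9799]); a=q[:,:2]@d; b=q[:,:2]@n
    for z0,z1 in((.045,.055),(.055,.063),(.063,.07),(.07,.085)):
        s=(q[:,2]>z0)&(q[:,2]<z1); 
        if s.sum()>3: print(v0,z0,s.sum(),'x',a[s].min().round(4),np.median(a[s]).round(4),a[s].max().round(4),'y',b[s].min().round(4),np.median(b[s]).round(4),b[s].max().round(4))
d=np.array([.9799,-.1994]); n=np.array([.1994,.9799])
for nm,p in(('mA',(.6429,-.025)),('mB',(.6289,-.0859)),('panel',(.6752,-.0053)),('mA s',(.6445,-.0243)),('mB s',(.6314,-.0852)),('loose',(.445,.0236))): print(nm,np.dot(p,d).round(4),np.dot(p,n).round(4))
E
```

```text
pad [445.83296703  94.85604396] [431  76  29  38 910] [0.651  0.0365]
15 0.045 111 x 0.5654 0.5806 0.5903 y 0.2334 0.237 0.2426
15 0.055 94 x 0.559 0.5872 0.5955 y 0.2333 0.2369 0.2427
15 0.063 85 x 0.5547 0.5922 0.6005 y 0.2333 0.2369 0.2429
15 0.07 140 x 0.5518 0.5965 0.6057 y 0.2332 0.238 0.2431
220 0.045 54 x 0.5704 0.581 0.5903 y -0.0368 -0.0287 -0.0278
220 0.055 60 x 0.5681 0.5845 0.5922 y -0.037 -0.0305 -0.0277
220 0.063 54 x 0.5652 0.5895 0.5948 y -0.0372 -0.0317 -0.0277
220 0.07 91 x 0.559 0.5936 0.6019 y -0.0375 -0.0319 -0.0275
mA 0.635 0.1037
mB 0.6334 0.0412
panel 0.6627 0.1294
mA s 0.6364 0.1047
mB s 0.6357 0.0424
loose 0.4313 0.1119
```

Emit:
{"fn": "jog_arm", "kwargs": {"gripper": [1, 1, 1, 1, 1, 1, 1, 1, 1, 1, 1, 1], "translation": [[0, 2, -2], [0, 3.95, -5], [0, 3.95, -8], [0, 3.95, -11], [0, 3.95, -14], [0, 3.95, -17], [0, 3.95, -19], [0, 3.95, -20.5], [0, 3.95, -21.5], [0, 3.95, -22], [0, 3.95, -22], [0, 3.95, -22]], "yaw": [0.014, 0.014, 0.014, 0.014, 0.014, 0.014, 0.014, 0.014, 0.014, 0.014, 0.014, 0.014]}}

```text
t: 2.48
ee_pos: [0.4451, 0.0223, 0.0952]
eef_rot: [[0.197, 0.98, 0.001], [0.98, -0.197, -0.0], [0.0, 0.001, -1.0]]
force: [0.2, -0.1, 0.6]
grip_width: 0.998
grasp_force: 0.0
```

```bash
python3 - <<'E'
from h import *
s=get_state(); print(s['t'],s['ee_pos'],s['eef_rot'][:,1])
im=cam('wrist'); save(im,'w2.png'); P=cloud(im); mx=im['color'].max(-1)
m=(mx<50)&(P[...,2]>.1)&(P[...,2]<.12)&(abs(P[...,0]-.445)<.025)&(abs(P[...,1]-.024)<.03)
q=P[m]; print(m.sum(), np.median(q,0),q.min(0),q.max(0))
E
```

```text
2.4833 [0.44506369 0.02231704 0.09523517] [ 0.98034116 -0.19730556  0.00131012]
1508 [0.44492601 0.02617058 0.11242544] [0.43324703 0.01294349 0.10002197] [0.45610738 0.03612113 0.11434421]
```

View pics/w2.png

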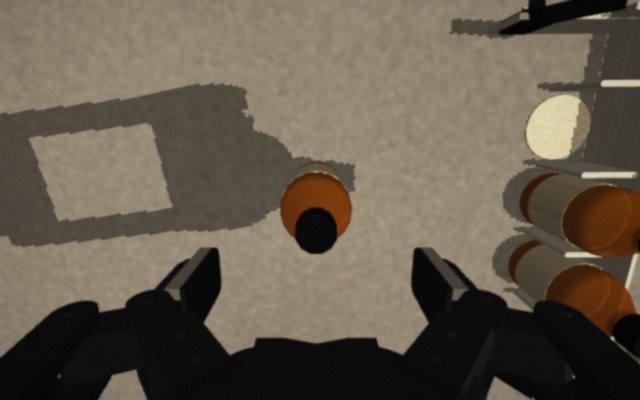

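The cap at (316,230) is centred between the fingers. I'll close on it now.

Emit:
{"fn": "jog_arm", "kwargs": {"gripper": [1, 1, -1, -1, -1, -1, -1, -1, -1, -1, -1, -1], "translation": [[0, 0.15, -0.2], [0, 0.15, -0.2], [0, 0.15, -0.2], [0, 0.15, -0.2], [0, 0.15, -0.2], [0, 0.15, -0.2], [0, 0.15, -0.2], [0, 0.15, -0.2], [0, 0.15, -0.2], [0, 0.15, -0.2], [0, 0.15, -0.2], [0, 0.15, -0.2]], "yaw": [0, 0, 0, 0, 0, 0, 0, 0, 0, 0, 0, 0]}}

```text
t: 3.53
ee_pos: [0.4446, 0.0242, 0.0924]
eef_rot: [[0.197, 0.98, 0.0], [0.98, -0.197, -0.0], [-0.0, 0.0, -1.0]]
force: [0.6, -0.6, -0.4]
grip_width: -0.001
grasp_force: 0.0
```

```bash
python3 - <<'E'
from h import *
s=get_state(); print(s['t'],s['ee_pos'],s['force'],s['torque'],s['grip_width'],s['grasp_force'])
E
```

```text
3.5333 [0.44460016 0.02423313 0.09238501] [ 0.56364852 -0.63746276 -0.38280492] [-0.01868237 -0.03256304 -0.01245258] -0.0014607804330202003 0.0
```

```bash
python3 - <<'E'
from h import *
a=cam('wrist'); b=cam('scene')
A=a['color'][100:400,120:520]; B=cv2.resize(b['color'][130:230,270:403],(400,300),interpolation=cv2.INTER_CUBIC)
cv2.imwrite('pics/m1.png',np.hstack([A,B])[...,::-1])
E
```

```text
(no output)
```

View pics/m1.png

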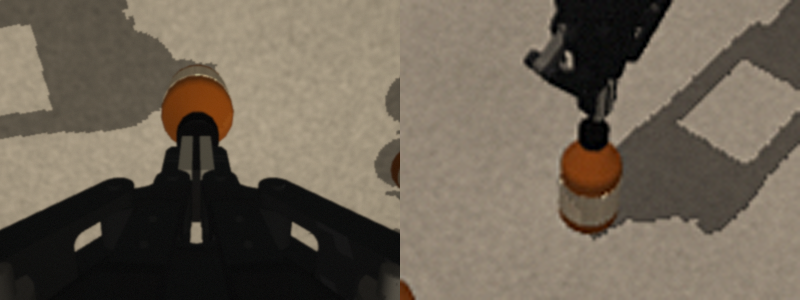

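The fingers have shut fully (grip_width 0) with the cap still at about (198,125) in the left crop, just beyond the tips. I'll check where the TCP and cap are.

```bash
python3 - <<'E'
from h import *
s=get_state()['ee_pos']
for n in('wrist','scene','side'):
    im=cam(n); P=cloud(im); print(n,'tcp px',proj(im,s).round(1),'tcp+19',proj(im,s+[0,0,.019]).round(1),'captop pred',proj(im,[.445,.0245,.112]).round(1))
    m=(im['color'].max(-1)<50)&(P[...,2]>.085)&(P[...,2]<.2)&(abs(P[...,0]-.445)<.03)&(abs(P[...,1]-.024)<.03)&(im['depth']>0)
    for z in np.arange(.085,.15,.008):
        q=P[m&(abs(P[...,2]-z)<.004)]
        if len(q)>2: print(z.round(3),len(q),q.min(0).round(3),q.max(0).round(3))
    a=(im['color'][...,0]>1.7*im['color'][...,2].astype(float))&(im['color'][...,0]>70)&(P[...,2]>.06)&(P[...,2]<.1)&(abs(P[...,0]-.445)<.05)&(abs(P[...,1]-.024)<.05)
    q=P[a]; print('amber',len(q),q.min(0).round(4),q.max(0).round(4))
E
```

```text
wrist tcp px [317.1 226.3] tcp+19 [317.2 238.3] captop pred [317.8 238.1]
0.101 100 [0.435 0.026 0.098] [0.456 0.036 0.105]
0.109 637 [0.433 0.019 0.105] [0.456 0.036 0.113]
0.117 161 [0.434 0.02  0.113] [0.455 0.036 0.114]
0.133 23 [0.437 0.028 0.134] [0.455 0.036 0.137]
0.141 226 [0.432 0.028 0.137] [0.458 0.036 0.145]
0.149 293 [0.432 0.028 0.145] [0.458 0.036 0.153]
amber 2827 [0.4209 0.0028 0.06  ] [0.4691 0.0489 0.0998]
scene tcp px [333.7 177.5] tcp+19 [334.  172.3] captop pred [334.1 172.2]
0.101 18 [0.444 0.021 0.098] [0.457 0.036 0.105]
0.109 42 [0.435 0.015 0.105] [0.456 0.035 0.113]
0.117 26 [0.439 0.016 0.113] [0.456 0.034 0.117]
0.141 17 [0.431 0.018 0.139] [0.458 0.035 0.145]
0.149 21 [0.433 0.016 0.145] [0.458 0.036 0.153]
amber 268 [0.4252 0.0034 0.0601] [0.4699 0.0479 0.0963]
side tcp px [333.6 198. ] tcp+19 [333.7 192.2] captop pred [333.6 192. ]
0.101 9 [0.433 0.032 0.098] [0.447 0.037 0.104]
0.109 21 [0.435 0.02  0.106] [0.45  0.038 0.113]
0.141 5 [0.431 0.024 0.14 ] [0.434 0.035 0.142]
0.149 8 [0.43  0.025 0.145] [0.435 0.038 0.151]
amber 172 [0.4186 0.0167 0.0602] [0.4632 0.0503 0.0967]
```

Emit:
{"fn": "jog_arm", "kwargs": {"gripper": [1, 1, 1, 1, 1, 1, 1, 1, 1, 1, 1, 1], "translation": [[0, 0, 0], [0, 0, 0], [0, 0, 0], [0, 0, 0], [0, 0, 0], [0, 0, 0], [0, 0, 0], [0, 0, 0], [0, 0, 1], [0, 0, 3], [0, 0, 5], [0, 0, 5]], "yaw": [0, 0, 0, 0, 0, 0, 0, 0, 0, 0, 0, 0]}}

```text
t: 4.78
ee_pos: [0.4475, 0.0241, 0.1477]
eef_rot: [[0.197, 0.98, 0.009], [0.98, -0.197, -0.001], [0.001, 0.009, -1.0]]
force: [1.6, 0.0, -0.2]
grip_width: 1.0
grasp_force: 0.0
```

```bash
python3 - <<'E'
from h import *
s=get_state(); t=s['ee_pos']; R=s['eef_rot']; print(t,s['grip_width'])
im={n:cam(n) for n in('wrist','scene','side')}
for n in im:
    P=cloud(im[n]); q=((P-t)@R)  # tool coords
    ok=(im[n]['depth']>0)&(np.abs(q[...,0])<.06)&(np.abs(q[...,1])<.1)&(q[...,2]<.02)&(q[...,2]>-.15)
    # exclude bottle
    ok&=np.hypot(P[...,0]-.445,P[...,1]-.025)>.028
    for z in np.arange(-.1,.011,.01):
        b=q[ok&(abs(q[...,2]-z)<.005)]
        for sg in(-1,1):
            c=b[b[:,1]*sg>0]
            if len(c)>2: print(n,z.round(3),sg,len(c),'x',c[:,0].min().round(3),c[:,0].max().round(3),'y',c[:,1].min().round(3),c[:,1].max().round(3))
b=im['scene']; save(b,'s3.png')
B=cv2.resize(b['color'][80:220,250:430],(720,560),interpolation=cv2.INTER_CUBIC); cv2.imwrite('pics/m2.png',B[...,::-1])
E
```

```text
[0.44752092 0.0240505  0.14768834] 1.000112094445408
wrist -0.1 -1 4268 x -0.013 0.014 y -0.076 -0.038
wrist -0.1 1 4236 x -0.013 0.014 y 0.037 0.074
wrist -0.09 -1 724 x 0.001 0.013 y -0.067 -0.043
wrist -0.09 1 713 x 0.002 0.013 y 0.041 0.066
wrist -0.08 -1 807 x -0.011 0.011 y -0.057 -0.043
wrist -0.08 1 824 x -0.011 0.011 y 0.041 0.056
wrist -0.07 -1 829 x -0.012 0.011 y -0.058 -0.043
wrist -0.07 1 824 x -0.012 0.011 y 0.041 0.056
wrist -0.06 -1 625 x -0.012 0.011 y -0.057 -0.043
wrist -0.06 1 626 x -0.012 0.011 y 0.041 0.055
wrist -0.05 -1 147 x -0.011 0.01 y -0.05 -0.043
wrist -0.05 1 146 x -0.011 0.01 y 0.041 0.048
scene -0.1 -1 73 x -0.013 0.014 y -0.075 -0.042
scene -0.1 1 92 x -0.011 0.013 y 0.035 0.073
scene -0.09 -1 35 x -0.011 0.012 y -0.065 -0.043
scene -0.09 1 18 x 0.006 0.013 y 0.042 0.069
scene -0.08 -1 42 x -0.012 0.011 y -0.056 -0.043
scene -0.08 1 24 x -0.0 0.011 y 0.043 0.055
scene -0.07 -1 36 x -0.011 0.01 y -0.052 -0.043
scene -0.07 1 36 x -0.007 0.011 y 0.043 0.056
scene -0.06 -1 34 x -0.01 0.011 y -0.056 -0.042
scene -0.06 1 32 x -0.007 0.011 y 0.042 0.056
scene -0.05 -1 14 x -0.008 0.01 y -0.046 -0.043
scene -0.05 1 4 x 0.005 0.01 y 0.043 0.049
side -0.1 -1 66 x -0.014 0.018 y -0.077 -0.035
side -0.1 1 40 x -0.008 0.018 y 0.028 0.074
side -0.09 -1 26 x 0.002 0.015 y -0.074 -0.034
side -0.09 1 32 x -0.009 0.014 y 0.038 0.071
side -0.08 -1 23 x -0.006 0.013 y -0.061 -0.045
side -0.08 1 25 x -0.01 0.013 y 0.036 0.056
side -0.07 -1 31 x -0.005 0.012 y -0.062 -0.044
side -0.07 1 29 x -0.009 0.013 y 0.04 0.055
side -0.06 -1 24 x -0.005 0.013 y -0.06 -0.046
side -0.06 1 21 x -0.01 0.013 y 0.039 0.054
side -0.05 -1 14 x -0.005 0.013 y -0.056 -0.046
side -0.05 1 24 x -0.01 0.013 y 0.039 0.058
```

View pics/m2.png

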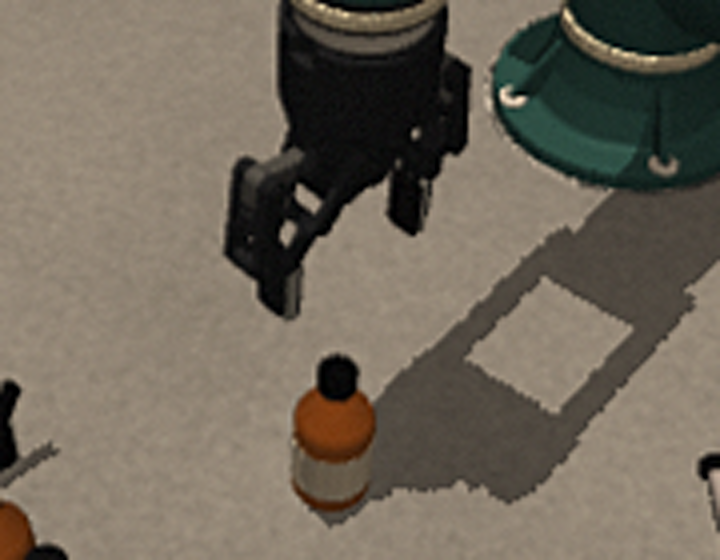

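The fingertips are actually about 50 mm above the reported TCP: depth shows the open tips at tool z ≈ −0.05 in all three views. That means the fingers closed above the cap, which stayed untouched. I'll go lower and check the tip heights by depth.

Emit:
{"fn": "jog_arm", "kwargs": {"gripper": [1, 1, 1, 1, 1, 1, 1, 1], "translation": [[0, 0.1, -3], [0, 0.1, -5.5], [0, 0.1, -7.5], [0, 0.1, -8.5], [0, 0.1, -9], [0, 0.1, -9], [0, 0.1, -9], [0, 0.1, -9]], "yaw": [0, 0, 0, 0, 0, 0, 0, 0]}}

```text
t: 5.6
ee_pos: [0.4458, 0.0252, 0.0539]
eef_rot: [[0.197, 0.98, 0.003], [0.98, -0.197, -0.0], [0.0, 0.003, -1.0]]
force: [-0.7, -0.1, -0.1]
grip_width: 1.005
grasp_force: 0.0
```

```bash
cat >> h.py <<'E'
def tips(exclude=None):
    s=get_state(); t=s['ee_pos']; R=s['eef_rot']; print('t',s['t'],'ee',t.round(4),'yaw',np.degrees(np.arctan2(R[1,1],R[0,1])).round(2),'F',s['force'].round(1),'w',round(s['grip_width'],3),'gf',s['grasp_force'])
    for n in('wrist','scene','side'):
        im=cam(n); P=cloud(im); q=(P-t)@R
        for sg in(-1,1):
            ok=(im['depth']>0)&(abs(q[...,0])<.016)&(q[...,1]*sg>.002)&(q[...,1]*sg<.062)&(P[...,2]>.025)&(q[...,2]>-.12)&(im['color'].max(-1)<70)
            if exclude is not None: ok&=np.hypot(P[...,0]-exclude[0],P[...,1]-exclude[1])>.03
            if ok.sum()>5: print(n,sg,ok.sum(),'zmin',np.percentile(P[ok][:,2],1).round(4),'y',np.percentile(q[ok][:,1],[1,99]).round(4))
E
python3 - <<'E'
from h import *
tips((.445,.025))
E
```

```text
t 5.6 ee [0.4458 0.0252 0.0539] yaw -11.35 F [-0.7 -0.1 -0.1] w 1.005 gf 0.0
wrist -1 7852 zmin 0.1074 y [-0.0619 -0.0319]
wrist 1 9418 zmin 0.1091 y [0.0309 0.0619]
scene -1 149 zmin 0.1074 y [-0.0617 -0.0311]
scene 1 156 zmin 0.1101 y [0.0286 0.0563]
side -1 92 zmin 0.1124 y [-0.0596 -0.0313]
side 1 114 zmin 0.1081 y [0.0292 0.0617]
```

Emit:
{"fn": "jog_arm", "kwargs": {"gripper": [1, -1, -1, -1, -1, -1, -1, -1, -1, -1], "translation": [[0, 0, -0.3], [0, 0, -0.3], [0, 0, -0.3], [0, 0, -0.3], [0, 0, -0.3], [0, 0, -0.3], [0, 0, -0.3], [0, 0, -0.3], [0, 0, -0.3], [0, 0, -0.3]], "yaw": [0, 0, 0, 0, 0, 0, 0, 0, 0, 0]}}

```text
t: 6.58
ee_pos: [0.4451, 0.0252, 0.0497]
eef_rot: [[0.197, 0.98, 0.001], [0.98, -0.197, -0.0], [0.0, 0.001, -1.0]]
force: [1.5, -0.5, 1.0]
grip_width: 0.265
grasp_force: 53.5
```

```bash
python3 - <<'E'
from h import *
tips()
b=cam('scene'); B=cv2.resize(b['color'][100:225,270:410],(672,600),interpolation=cv2.INTER_CUBIC); cv2.imwrite('pics/m3.png',B[...,::-1])
for n in('wrist','scene','side'):
    im=cam(n); P=cloud(im); a=(im['color'][...,0]>1.7*im['color'][...,2].astype(float))&(im['color'][...,0]>70)&(P[...,2]>.0)&(P[...,2]<.1)&(abs(P[...,0]-.445)<.05)&(abs(P[...,1]-.024)<.05)
    q=P[a]; print('amber',len(q),np.percentile(q,1,axis=0).round(4),np.percentile(q,99,axis=0).round(4))
E
```

```text
t 6.5833 ee [0.4451 0.0252 0.0497] yaw -11.34 F [ 1.5 -0.5  1. ] w 0.265 gf 53.457872327417135
wrist -1 15428 zmin 0.1001 y [-0.0572 -0.0028]
wrist 1 15100 zmin 0.1005 y [0.0026 0.0557]
scene -1 215 zmin 0.0912 y [-0.0547 -0.0021]
scene 1 247 zmin 0.0869 y [0.003  0.0541]
side -1 194 zmin 0.0974 y [-0.0591 -0.0041]
side 1 173 zmin 0.0946 y [0.0026 0.0543]
amber 3829 [0.423  0.0229 0.0093] [0.4674 0.0487 0.0931]
amber 265 [0.4298 0.0055 0.0091] [0.4694 0.0481 0.0926]
amber 222 [0.4206 0.0203 0.0038] [0.4606 0.0515 0.0918]
```

View pics/m3.png

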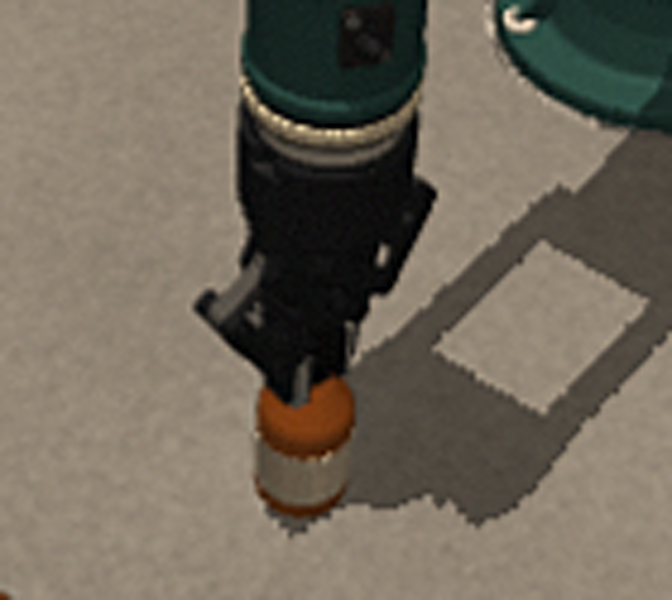

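The cap is gripped (22.5 mm, 53 N) with the bottle on the bench. Now I'll slide it in line with the berth.

Emit:
{"fn": "jog_arm", "kwargs": {"gripper": [-1, -1, -1, -1, -1, -1, -1, -1, -1, -1, -1, -1], "translation": [[0.2, 0.05, 0], [0.6, 0.15, 0], [1.1, 0.28, 0], [1.65, 0.43, 0], [2.2, 0.57, 0], [2.75, 0.71, 0], [3.3, 0.85, 0], [3.85, 1.0, 0], [4.4, 1.14, 0], [4.95, 1.28, 0], [5.4, 1.4, 0], [5.6, 1.46, 0]], "yaw": [0, 0, 0, 0, 0, 0, 0, 0, 0, 0, 0, 0]}}

```text
t: 7.93
ee_pos: [0.4972, 0.0391, 0.0499]
eef_rot: [[0.196, 0.98, -0.009], [0.981, -0.197, -0.002], [-0.004, -0.008, -1.0]]
force: [-10.3, -2.7, 14.1]
grip_width: 0.265
grasp_force: 60.6
```

Emit:
{"fn": "jog_arm", "kwargs": {"gripper": [-1, -1, -1, -1, -1, -1, -1, -1, -1, -1, -1, -1], "translation": [[0.2, 0.05, 0], [0.6, 0.15, 0], [1.1, 0.28, 0], [1.65, 0.43, 0], [2.2, 0.57, 0], [2.75, 0.71, 0], [3.3, 0.85, 0], [3.85, 1.0, 0], [4.4, 1.14, 0], [4.95, 1.28, 0], [5.4, 1.4, 0], [5.65, 1.46, 0]], "yaw": [0, 0, 0, 0, 0, 0, 0, 0, 0, 0, 0, 0]}}

```text
t: 8.93
ee_pos: [0.5537, 0.0536, 0.0499]
eef_rot: [[0.197, 0.98, -0.009], [0.98, -0.197, -0.002], [-0.004, -0.008, -1.0]]
force: [-8.8, -2.4, 10.7]
grip_width: 0.264
grasp_force: 60.0
```

```bash
python3 - <<'E'
from h import *
tips()
im=cam('wrist'); save(im,'w4.png'); P=cloud(im); np.savez('w4.npz',**im); mx=im['color'].max(-1)
m=(mx>150).astype(np.uint8); m=cv2.morphologyEx(m,cv2.MORPH_OPEN,cv2.getStructuringElement(cv2.MORPH_ELLIPSE,(13,13)))
k,lab,st,ce=cv2.connectedComponentsWithStats(m)
for i in range(1,k): print('bright',ce[i],st[i],ray(im,*ce[i],0)[:2].round(4))
E
```

```text
t 8.9333 ee [0.5537 0.0536 0.0499] yaw -11.34 F [-8.8 -2.4 10.7] w 0.264 gf 59.98485439558863
wrist -1 15345 zmin 0.1007 y [-0.0571 -0.0028]
wrist 1 15154 zmin 0.1011 y [0.0026 0.0554]
scene -1 217 zmin 0.091 y [-0.0561 -0.0027]
scene 1 241 zmin 0.0954 y [0.003  0.0543]
side -1 177 zmin 0.098 y [-0.0578 -0.0036]
side 1 139 zmin 0.0926 y [0.0026 0.0528]
bright [391.10112276 115.72051481] [     0      0    640    383 107147] [0.6172 0.1059]
bright [ 81.20711297 191.55150772] [    0   133   165   118 13862] [0.3834 0.0972]
bright [341.63306452 227.33467742] [332 219  20  17 248] [0.5688 0.0314]
bright [ 95.64885122 301.69115999] [    0   245   259   141 14276] [0.3589 0.0069]
bright [315.90855323 322.60009099] [ 281  301   71   42 2198] [ 0.5328 -0.0476]
```

View pics/w4.png

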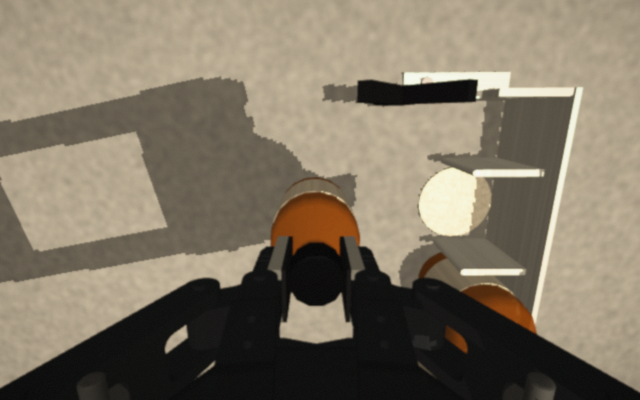

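Bottle gripped at (316,260), with pad at (455,202) between dividers ending at (540,172) and (522,271). Now checking lateral alignment.

```bash
python3 - <<'E'
from h import *
im=dict(np.load('w4.npz')); d=np.array([.981,-.1942]); n=np.array([.1942,.981]); P=cloud(im)
def rc(p): p=np.array(p)[:2]; return (p@d).round(4),(p@n).round(4)
c=im['color'].astype(int)
s=np.zeros(c.shape[:2],np.uint8); s[160:242,412:496]=1
m=((c.max(-1)>175)&(P[...,2]<.012)).astype(np.uint8)*s; m=cv2.morphologyEx(m,cv2.MORPH_OPEN,np.ones((5,5)))
v,u=np.nonzero(m); print(len(u),u.min(),u.max(),v.min(),v.max()); 
(cx,cy),r=cv2.minEnclosingCircle(np.c_[u,v].astype(np.float32)); p=ray(im,cx,cy,0); print('pad',cx,cy,r,p,rc(p))
s0=get_state()['ee_pos']; print('ee',rc(s0))
# divider top ends (z .05)
for a,b in((541,173),(522,272)): p=ray(im,a,b,.05); print('div',p,rc(p))
# divider tops cloud
m=(abs(P[...,2]-.05)<.006)&(c.max(-1)>150); q=P[m]; xx=q[:,:2]@d; yy=q[:,:2]@n
k=(xx>.62)&(xx<.66); print(np.histogram(yy[k],bins=np.arange(.09,.26,.004)))
# panel yaw
m=(abs(P[...,2]-.062)<.006)&(c.max(-1)>150); v,u=np.nonzero(m); k=(u>530)&(v>105)&(v<300)
Q=np.array([ray(im,a,b,.062)[:2] for a,b in zip(u[k],v[k])],np.float32); vx,vy,x0,y0=cv2.fitLine(Q,cv2.DIST_HUBER,0,.01,.01).ravel(); print('panel',np.degrees(np.arctan2(vy,vx)),rc((x0,y0)))
# bottle amber base edge
a=(c[...,0]>1.7*c[...,2])&(c[...,0]>70)&(P[...,2]>.06)&(P[...,2]<.07); q=P[a]; q=q[np.hypot(*(q[:,:2]-s0[:2]).T)<.035]; yy=q[:,:2]@n; xx=q[:,:2]@d; print('bottle',len(q),xx.min(),xx.max(),yy.max())
E
```

```text
4182 412 479 160 241
pad 436.1307678222656 200.5 47.14396286010742 [0.64170614 0.03858341 0.        ] (np.float64(0.622), np.float64(0.1625))
ee (np.float64(0.5332), np.float64(0.1602))
div [0.68559643 0.06039549 0.05      ] (np.float64(0.6608), np.float64(0.1924))
div [ 6.73088764e-01 -6.03073490e-04  5.00000000e-02] (np.float64(0.6604), np.float64(0.1301))
(array([  0,   0,   0,   0,   0,   0,   0,  10,  53, 118, 308,   0,   0,
         0,   0,   0,   0,   0,   0,   0,   0,   0,   0,   0,   0, 368,
       131,   0,   0,   0,   0,   0,   0,   0,   0,  14,   4,   0,   0,
         0,   0,   0]), array([0.09 , 0.094, 0.098, 0.102, 0.106, 0.11 , 0.114, 0.118, 0.122,
       0.126, 0.13 , 0.134, 0.138, 0.142, 0.146, 0.15 , 0.154, 0.158,
       0.162, 0.166, 0.17 , 0.174, 0.178, 0.182, 0.186, 0.19 , 0.194,
       0.198, 0.202, 0.206, 0.21 , 0.214, 0.218, 0.222, 0.226, 0.23 ,
       0.234, 0.238, 0.242, 0.246, 0.25 , 0.254, 0.258]))
panel 78.95302 (np.float64(0.6634), np.float64(0.1783))
bottle 510 0.5075280861723266 0.5562397462645134 0.18322533687965267
```

Emit:
{"fn": "jog_arm", "kwargs": {"gripper": [-1, -1, -1, -1, -1, -1, -1, -1, -1, -1, -1, -1], "translation": [[0.2, 0.05, 0.05], [0.6, 0.05, 0.05], [1.0, 0, 0.05], [1.5, -0.1, 0.05], [2.0, -0.2, 0.05], [2.5, -0.3, 0.05], [3.0, -0.4, 0.05], [3.5, -0.5, 0.05], [4.0, -0.6, 0.05], [4.5, -0.7, 0.05], [4.9, -0.8, 0.05], [5.0, -0.85, 0.05]], "yaw": [0, 0, 0, 0, 0, 0, 0, 0, 0, 0, 0, 0]}}

```text
t: 10.13
ee_pos: [0.6044, 0.0469, 0.0498]
eef_rot: [[0.196, 0.98, -0.007], [0.981, -0.196, 0.002], [0.0, -0.007, -1.0]]
force: [-6.7, 1.9, 8.3]
grip_width: 0.265
grasp_force: 58.8
```

Emit:
{"fn": "jog_arm", "kwargs": {"gripper": [-1, -1, -1, -1, -1, -1, -1, -1, -1, -1, -1, -1], "translation": [[0.2, -0.05, 0], [0.6, -0.12, 0], [1.0, -0.2, 0], [1.4, -0.28, 0], [1.8, -0.36, 0], [2.2, -0.44, 0], [2.6, -0.51, 0], [3.0, -0.59, 0], [3.4, -0.67, 0], [3.8, -0.75, 0], [4.1, -0.8, 0], [4.3, -0.84, 0]], "yaw": [0, 0, 0, 0, 0, 0, 0, 0, 0, 0, 0, 0]}}

```text
t: 11.13
ee_pos: [0.6472, 0.0384, 0.0498]
eef_rot: [[0.196, 0.981, -0.008], [0.981, -0.196, 0.001], [-0.0, -0.008, -1.0]]
force: [-6.9, 1.1, 7.5]
grip_width: 0.262
grasp_force: 58.6
```

```bash
python3 - <<'E'
from h import *
tips(); d=np.array([.981,-.1942]); n=np.array([.1942,.981]); s=get_state()['ee_pos'][:2]; print(s@d,s@n)
E
```

```text
t 11.1333 ee [0.6472 0.0384 0.0498] yaw -11.32 F [-6.9  1.1  7.5] w 0.262 gf 58.59021687414497
wrist -1 15437 zmin 0.1003 y [-0.0571 -0.0027]
wrist 1 15082 zmin 0.1005 y [0.0026 0.0555]
scene -1 269 zmin 0.0912 y [-0.0548 -0.003 ]
scene 1 269 zmin 0.0937 y [0.0025 0.055 ]
side -1 163 zmin 0.0978 y [-0.0588 -0.0055]
side 1 116 zmin 0.0938 y [0.003  0.0525]
0.6276405117000562 0.16331253996058098
```

Emit:
{"fn": "jog_arm", "kwargs": {"gripper": [-1, -1, -1, -1, -1, -1, -1, -1], "translation": [[0.1, -0.05, 0], [0.2, -0.1, 0], [0.3, -0.15, 0], [0.4, -0.18, 0], [0.5, -0.2, 0], [0.6, -0.22, 0], [0.65, -0.23, 0], [0.7, -0.24, 0]], "yaw": [0, 0, 0, 0, 0, 0, 0, 0]}}

```text
t: 11.95
ee_pos: [0.654, 0.0363, 0.0499]
eef_rot: [[0.196, 0.981, -0.008], [0.981, -0.196, 0.002], [0.0, -0.008, -1.0]]
force: [-6.3, 0.6, 6.6]
grip_width: 0.257
grasp_force: 58.5
```

Emit:
{"fn": "jog_arm", "kwargs": {"gripper": [-1, -1, -1], "translation": [[0.07, -0.01, 0], [0.13, -0.02, 0], [0.2, -0.04, 0]], "yaw": [0, 0, 0]}}

```text
t: 12.2
ee_pos: [0.656, 0.0359, 0.0499]
eef_rot: [[0.196, 0.981, -0.008], [0.981, -0.196, 0.002], [0.0, -0.008, -1.0]]
force: [-6.3, 1.0, 7.9]
grip_width: 0.264
grasp_force: 58.5
```

Emit:
{"fn": "jog_arm", "kwargs": {"gripper": [-1, -1, -1], "translation": [[0.07, -0.01, 0], [0.13, -0.02, 0], [0.2, -0.04, 0]], "yaw": [0, 0, 0]}}

```text
t: 12.45
ee_pos: [0.6576, 0.0355, 0.0498]
eef_rot: [[0.196, 0.981, -0.009], [0.981, -0.196, 0.002], [0.0, -0.009, -1.0]]
force: [-6.8, 1.5, 9.0]
grip_width: 0.266
grasp_force: 58.8
```

Emit:
{"fn": "jog_arm", "kwargs": {"gripper": [-1, -1, -1], "translation": [[0.07, -0.01, 0], [0.13, -0.02, 0], [0.2, -0.04, 0]], "yaw": [0, 0, 0]}}

```text
t: 12.7
ee_pos: [0.6577, 0.0355, 0.0499]
eef_rot: [[0.196, 0.981, -0.013], [0.981, -0.196, 0.002], [-0.0, -0.013, -1.0]]
force: [-12.3, 1.9, 11.0]
grip_width: 0.262
grasp_force: 59.1
```

Emit:
{"fn": "jog_arm", "kwargs": {"gripper": [-1, -1, -1], "translation": [[0.07, -0.01, 0], [0.13, -0.02, 0], [0.2, -0.04, 0]], "yaw": [0, 0, 0]}}

```text
t: 12.95
ee_pos: [0.6577, 0.0356, 0.0499]
eef_rot: [[0.196, 0.98, -0.017], [0.981, -0.196, 0.003], [-0.0, -0.018, -1.0]]
force: [-18.3, 3.5, 14.0]
grip_width: 0.264
grasp_force: 59.5
```

The bottle has reached the panel: ee has stalled and the force is rising. Easing off, releasing and lifting.

Emit:
{"fn": "jog_arm", "kwargs": {"gripper": [-1, -1, -1, 0, 1, 1, 1, 1, 1, 1, 1, 1], "translation": [[-0.15, 0.03, 0], [-0.3, 0.06, 0], [-0.35, 0.07, 0], [-0.35, 0.07, 0], [-0.35, 0.07, 0], [-0.35, 0.07, 0], [-0.35, 0.07, 0], [-0.35, 0.07, 0], [-0.35, 0.07, 1], [-0.35, 0.07, 4], [-0.35, 0.07, 8], [-0.35, 0.07, 12]], "yaw": [0, 0, 0, 0, 0, 0, 0, 0, 0, 0, 0, 0]}}

```text
t: 13.95
ee_pos: [0.6607, 0.0342, 0.1704]
eef_rot: [[0.197, 0.98, -0.003], [0.98, -0.197, 0.0], [-0.0, -0.003, -1.0]]
force: [0.6, -0.3, 0.9]
grip_width: 0.998
grasp_force: 0.0
```

Emit:
{"fn": "jog_arm", "kwargs": {"gripper": [1, 1, 1, 1, 1, 1, 1, 1, 1, 1, 1], "translation": [[-2, 0, 2], [-5, 3, 2], [-8, 6, 2], [-11, 9, 2], [-14, 12, 2], [-17, 15, 2], [-19, 17, 2], [-21.5, 19.5, 2], [-21.5, 21, 2], [-21.5, 21.5, 2], [-21.5, 21.5, 2]], "yaw": [0, 0, 0, 0, 0, 0, 0, 0, 0, 0, 0]}}

```text
t: 14.87
ee_pos: [0.4467, 0.2501, 0.1907]
eef_rot: [[0.195, 0.981, 0.002], [0.981, -0.195, 0.0], [0.001, 0.001, -1.0]]
force: [0.4, 0.2, 0.2]
grip_width: 0.995
grasp_force: 0.0
```

```bash
python3 - <<'E'
from h import *
s=get_state(); print(s['t'],s['ee_pos'],s['joint_pos'].round(2),s['force'])
im=cam('wrist'); np.savez('w5.npz',**im); sc=cam('scene'); np.savez('s5.npz',**sc)
A=cv2.resize(im['color'],(480,300)); B=cv2.resize(sc['color'][170:310,200:349],(320,300),interpolation=cv2.INTER_CUBIC); cv2.imwrite('pics/m5.png',np.hstack([A,B])[...,::-1])
d=np.array([.981,-.1942]); n=np.array([.1942,.981])
P=cloud(sc); mx=sc['color'].max(-1)
m=(mx<45)&(P[...,2]>.095)&(P[...,2]<.125)&(P[...,0]>.6)&(P[...,0]<.7)&(abs(P[...,1])<.12)
k,lab,st,ce=cv2.connectedComponentsWithStats(m.astype(np.uint8))
for i in range(1,k):
    if st[i,4]>20: p=ray(sc,*ce[i],.106)[:2]; print('cap',ce[i],st[i,4],p,p@d,p@n,np.median(P[lab==i],0))
E
```

```text
14.8667 [0.44670949 0.2501448  0.19073828] [ 0.4   0.    1.47 -0.    1.67  0.6 ] [0.4283279  0.20172196 0.16361038]
cap [243.95412844 204.18348624] 109 [ 0.63163439 -0.08530857] 0.6362002642276313 0.03897568889326125 [ 0.63367712 -0.08245594  0.11189   ]
cap [261.33035714 222.17857143] 112 [ 0.64453711 -0.02440779] 0.637030902054001 0.10122506067657387 [ 0.64620902 -0.02144691  0.11216434]
cap [280.04237288 240.49152542] 118 [0.65558239 0.03521558] 0.6362874567261428 0.16186058865870212 [0.65748097 0.03758192 0.11251044]
```

View pics/m5.png

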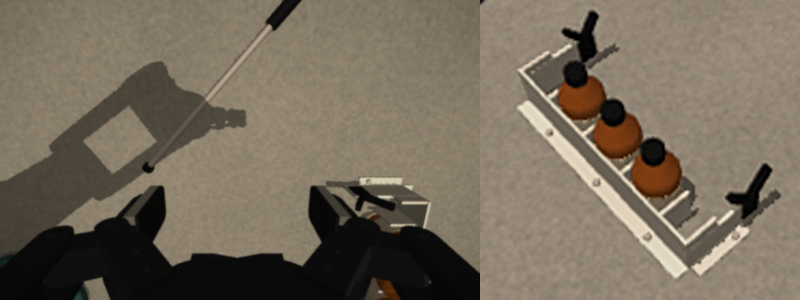

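The right crop shows all three bottles in line against the panel, and the new cap's rack x matches its mates (0.6363 vs 0.6362 and 0.6370). The left crop shows the bar stop at about (148,167) and the handle at the top. That was my last allowed picture (already one over), so from here I'll work with numbers only. Now measuring the bar.

```bash
python3 - <<'E'
from h import *
S=dict(np.load('s5.npz')); im=dict(np.load('w5.npz'))
o=np.array([.4227,.3137]); u=np.array([.8051,.5930]); w=np.array([-u[1],u[0]])
for nm,m0 in(('wrist',im),('scene',S)):
    P=cloud(m0); a=(P[...,:2]-o)@u; b=(P[...,:2]-o)@w
    k=(m0['depth']>0)&(P[...,2]>.0065)&(P[...,2]<.025)&(abs(b)<.02)&(abs(a)<.2)
    A=a[k];B=b[k];Z=P[k][:,2]
    for lo in np.arange(-.18,.2,.03):
        s=(A>=lo)&(A<lo+.03)
        if s.sum()>5: print(nm,lo.round(2),s.sum(),'b',np.median(B[s]).round(4),'a',A[s].min().round(4),A[s].max().round(4),'z',np.percentile(Z[s],95).round(4))
    dk=k&(m0['color'].max(-1)<50)
    for lo,hi in((-.2,-.1),(.09,.22)):
        s=dk&(a>lo)&(a<hi)
        if s.sum()>5: print(nm,'dark',s.sum(),'a',np.percentile(a[s],[1,99]).round(4),'b',np.percentile(b[s],[2,98]).round(4))
E
```

```text
wrist -0.18 178 b -0.0014 a -0.1648 -0.15 z 0.0186
wrist -0.15 207 b -0.0012 a -0.15 -0.1202 z 0.0151
wrist -0.12 216 b -0.0014 a -0.1199 -0.0901 z 0.0152
wrist -0.09 225 b -0.0012 a -0.0898 -0.0602 z 0.0154
wrist -0.06 238 b -0.0013 a -0.0599 -0.0302 z 0.0152
wrist -0.03 249 b -0.0014 a -0.0298 -0.0001 z 0.015
wrist 0.0 264 b -0.0013 a 0.0 0.0297 z 0.0153
wrist 0.03 278 b -0.0014 a 0.0302 0.0598 z 0.0153
wrist 0.06 291 b -0.0014 a 0.0601 0.0898 z 0.0154
wrist 0.09 347 b -0.0014 a 0.09 0.12 z 0.0164
wrist 0.12 582 b -0.0016 a 0.1201 0.15 z 0.0189
wrist 0.15 189 b -0.0051 a 0.15 0.1692 z 0.019
wrist dark 141 a [-0.1642 -0.153 ] b [-0.0089  0.0069]
wrist dark 771 a [0.1186 0.1644] b [-0.0096  0.0063]
scene -0.15 39 b -0.0027 a -0.1467 -0.1202 z 0.0161
scene -0.12 43 b -0.0032 a -0.1199 -0.0903 z 0.0169
scene -0.09 47 b -0.003 a -0.0897 -0.0609 z 0.0166
scene -0.06 49 b -0.0033 a -0.0596 -0.0311 z 0.0164
scene -0.03 53 b -0.0034 a -0.03 -0.0003 z 0.0166
scene 0.0 57 b -0.0031 a 0.0008 0.03 z 0.0163
scene 0.03 59 b -0.003 a 0.0311 0.0595 z 0.0168
scene 0.06 62 b -0.0032 a 0.0604 0.0898 z 0.0166
scene 0.09 69 b -0.0036 a 0.0912 0.1198 z 0.0184
scene 0.12 129 b -0.0047 a 0.1201 0.1498 z 0.0198
scene 0.15 142 b -0.0044 a 0.1502 0.1797 z 0.0201
scene 0.18 51 b -0.0037 a 0.1803 0.1884 z 0.0196
scene dark 306 a [0.1214 0.1883] b [-0.0102  0.0051]
```

Emit:
{"fn": "jog_arm", "kwargs": {"gripper": [-0.76, -0.76, -0.76, -0.76, -0.76, -0.76, -0.76, -0.76, -0.76, -0.76], "translation": [[-1, 3, -2], [-2.3, 6.2, -4], [-2.3, 6.2, -7], [-2.3, 6.2, -9], [-2.3, 6.2, -9], [-2.3, 6.2, -9], [-2.3, 6.2, -9], [-2.3, 6.2, -9], [-2.3, 6.2, -9], [-2.3, 6.2, -9]], "yaw": [-0.1, -0.2, -0.3, -0.4, -0.5, -0.6, -0.7, -0.738, -0.738, -0.738]}}

```text
t: 15.8
ee_pos: [0.4245, 0.3102, 0.0998]
eef_rot: [[0.806, 0.592, -0.0], [0.592, -0.806, -0.001], [-0.0, 0.0, -1.0]]
force: [1.1, -0.4, 0.8]
grip_width: 0.12
grasp_force: 0.0
```

```bash
cat >> h.py <<'E'
def tips2():
    s=get_state(); t=s['ee_pos']; R=s['eef_rot']; print('t',s['t'],'ee',t.round(4),'yaw',np.degrees(np.arctan2(R[1,1],R[0,1])).round(2),'F',s['force'].round(1),'w',round(s['grip_width'],3),'gf',round(s['grasp_force'],1),'j',s['joint_pos'].round(2))
    for n in('wrist','scene','side'):
        im=cam(n); P=cloud(im); q=(P-t)@R
        ok=(im['depth']>0)&(abs(q[...,0])<.014)&(abs(q[...,1])<.06)&(P[...,2]>.028)
        z=P[ok][:,2]
        if len(z): print(n,len(z),'z',np.percentile(z,[0,1,3,10]).round(4)); m=z<z.min()+.015; print('  y',np.percentile(q[ok][m][:,1],[0,10,50,90,100]).round(4),'x',np.percentile(q[ok][m][:,0],[0,50,100]).round(4))
    return im
E
python3 -c "
from h import *
tips2()"
```

```text
t 15.8 ee [0.4245 0.3102 0.0998] yaw -53.68 F [ 1.1 -0.4  0.8] w 0.12 gf 0.0 j [ 0.52  0.07  1.58 -0.    1.49  1.46]
wrist 40725 z [0.1362 0.1498 0.1617 0.1846]
  y [-0.0189 -0.015   0.0048  0.0145  0.0183] x [-0.0111  0.0068  0.0109]
scene 3689 z [0.1373 0.1486 0.1598 0.1922]
  y [-0.0179 -0.0093  0.005   0.0161  0.0188] x [-0.0043  0.0061  0.0117]
side 1816 z [0.1341 0.1423 0.1528 0.1918]
  y [-0.0212 -0.0197 -0.0127 -0.0058  0.006 ] x [-0.01   -0.0022  0.0121]
```

Emit:
{"fn": "jog_arm", "kwargs": {"gripper": [0.2, 0.2, 0.2, 0.2, 0.2, 0.2, 0.2, 0.2, 0.2, 0.2, 0.2, 0.2], "translation": [[-0.1, 0.25, 0], [-0.1, 0.25, 0], [-0.1, 0.25, 0], [-0.1, 0.25, -2.5], [-0.1, 0.25, -5], [-0.1, 0.25, -7.5], [-0.1, 0.25, -9.5], [-0.1, 0.25, -11], [-0.1, 0.25, -12], [-0.1, 0.25, -12.6], [-0.1, 0.25, -12.6], [-0.1, 0.25, -12.6]], "yaw": [0, 0, 0, 0, 0, 0, 0, 0, 0, 0, 0, 0]}}

```text
t: 16.95
ee_pos: [0.423, 0.314, -0.0255]
eef_rot: [[0.805, 0.593, 0.001], [0.593, -0.805, 0.0], [0.001, 0.0, -1.0]]
force: [0.8, 0.1, 0.6]
grip_width: 0.604
grasp_force: 0.0
```

```bash
python3 - <<'E'
from h import *
s=get_state(); t=s['ee_pos']; R=s['eef_rot']; print(s['t'],t,s['force'],s['grip_width'])
im=cam('wrist'); P=cloud(im); q=(P-t)@R
k=(im['depth']>0)&(P[...,2]>.0065)&(P[...,2]<.025)&(abs(q[...,1])<.014)
for lo in np.arange(-.12,.12,.02):
    m=k&(q[...,0]>=lo)&(q[...,0]<lo+.02)
    if m.sum()>5: print(lo.round(2),m.sum(),np.median(q[m][:,1]).round(4),P[m][:,2].max().round(4))
E
```

```text
16.95 [ 0.42304651  0.31403986 -0.02551108] [0.79633515 0.11942199 0.58181717] 0.6037347115734827
-0.06 301 0.0014 0.0163
-0.04 680 0.0014 0.0163
-0.02 736 0.0014 0.0158
0.0 825 0.0013 0.016
0.02 887 0.0013 0.0158
0.04 1012 0.0013 0.0162
0.06 1137 0.0012 0.0163
0.08 1277 0.0016 0.017
0.1 545 0.0012 0.0163
```

Emit:
{"fn": "jog_arm", "kwargs": {"gripper": [0.2, 0.2, -1, -1, -1, -1, -1, -1, -1, -1], "translation": [[0.08, -0.1, -0.7], [0.08, -0.1, -0.7], [0.08, -0.1, -0.7], [0.08, -0.1, -0.7], [0.08, -0.1, -0.7], [0.08, -0.1, -0.7], [0.08, -0.1, -0.7], [0.08, -0.1, -0.7], [0.08, -0.1, -0.7], [0.08, -0.1, -0.7]], "yaw": [0, 0, 0, 0, 0, 0, 0, 0, 0, 0]}}

```text
t: 17.83
ee_pos: [0.4237, 0.3128, -0.0326]
eef_rot: [[0.805, 0.593, 0.001], [0.593, -0.805, 0.0], [0.001, 0.0, -1.0]]
force: [0.1, -0.1, 4.0]
grip_width: 0.086
grasp_force: 58.8
```

Emit:
{"fn": "jog_arm", "kwargs": {"gripper": [-1, -1, -1, -1, -1, -1, -1, -1, -1, -1, -1, -1], "translation": [[0, 0, 0.3], [0, 0, 1], [0, 0, 2], [0, 0, 3.5], [0, 0, 5], [0, 0, 7], [0, 0, 9], [0, 0, 11], [0, 0, 13], [0, 0, 15], [0, 0, 16], [0, 0, 16]], "yaw": [0, 0, 0, 0, 0, 0, 0, 0, 0, 0, 0, 0]}}

```text
t: 18.83
ee_pos: [0.4251, 0.3139, 0.1307]
eef_rot: [[0.805, 0.593, 0.006], [0.593, -0.805, 0.003], [0.007, 0.001, -1.0]]
force: [0.1, 0.1, -1.3]
grip_width: 0.084
grasp_force: 58.6
```

```bash
cat >> h.py <<'E'
def bar(zlo=.03):
    """held bar in tool frame: lateral offset and height vs position along the bar"""
    s=get_state(); t=s['ee_pos']; R=s['eef_rot']; print('t',s['t'],'ee',t.round(4),'yaw',np.degrees(np.arctan2(R[1,1],R[0,1])).round(2),'F',s['force'].round(1),'w',round(s['grip_width'],3),'gf',round(s['grasp_force'],1),'j',s['joint_pos'].round(2))
    for n in('wrist','scene','side'):
        im=cam(n); P=cloud(im); q=(P-t)@R
        k=(im['depth']>0)&(P[...,2]>zlo)&(abs(q[...,1])<.02)&(abs(q[...,2]+.04)<.03)&(abs(q[...,0])<.22)&(abs(q[...,0])>.03)
        for lo in(-.18,-.15,-.12,-.09,-.06,.03,.06,.09,.12,.15,.18):
            m=k&(q[...,0]>=lo)&(q[...,0]<lo+.03)
            if m.sum()>8: print(n,lo,m.sum(),'y',np.median(q[m][:,1]).round(4),'ztop',np.percentile(P[m][:,2],90).round(4),'x',q[m][:,0].min().round(4),q[m][:,0].max().round(4),'dark',(im['color'].max(-1)[m]<50).mean().round(2))
E
python3 -c "
from h import *
bar()"
```

```text
t 18.8333 ee [0.4251 0.3139 0.1307] yaw -53.62 F [ 0.1  0.1 -1.3] w 0.084 gf 58.6 j [0.53 0.06 1.53 0.   1.55 1.46]
wrist -0.06 484 y -0.0005 ztop 0.1777 x -0.0461 -0.03 dark 0.0
wrist 0.03 1634 y -0.0004 ztop 0.1785 x 0.03 0.06 dark 0.0
wrist 0.06 1919 y -0.0004 ztop 0.1788 x 0.0602 0.09 dark 0.0
wrist 0.09 1202 y -0.0002 ztop 0.1789 x 0.09 0.1067 dark 0.0
scene -0.18 52 y 0.0031 ztop 0.1797 x -0.1669 -0.151 dark 0.75
scene -0.15 55 y 0.0023 ztop 0.1768 x -0.1496 -0.1205 dark 0.0
scene -0.12 57 y 0.0022 ztop 0.1765 x -0.1197 -0.0901 dark 0.0
scene -0.09 17 y 0.0022 ztop 0.1775 x -0.0892 -0.0815 dark 0.0
scene -0.06 16 y -0.0004 ztop 0.1772 x -0.0562 -0.0426 dark 0.0
scene 0.03 84 y 0.0019 ztop 0.1769 x 0.0306 0.0597 dark 0.0
scene 0.06 88 y 0.0021 ztop 0.1768 x 0.0608 0.0899 dark 0.0
scene 0.09 98 y 0.002 ztop 0.1777 x 0.0902 0.12 dark 0.03
scene 0.12 187 y 0.0041 ztop 0.1812 x 0.1202 0.1499 dark 0.92
scene 0.15 209 y 0.0036 ztop 0.181 x 0.1502 0.1799 dark 0.93
scene 0.18 77 y 0.0023 ztop 0.1804 x 0.1802 0.188 dark 0.95
side -0.18 47 y -0.0057 ztop 0.1756 x -0.1652 -0.1511 dark 0.26
side -0.15 63 y -0.0037 ztop 0.173 x -0.1491 -0.1213 dark 0.0
side -0.12 52 y -0.0042 ztop 0.1731 x -0.1193 -0.0912 dark 0.0
side -0.09 52 y -0.0039 ztop 0.1723 x -0.0895 -0.061 dark 0.0
side -0.06 64 y -0.0035 ztop 0.1725 x -0.0592 -0.0311 dark 0.0
side 0.03 65 y -0.0038 ztop 0.1733 x 0.0301 0.0595 dark 0.0
side 0.06 50 y -0.0037 ztop 0.1723 x 0.0613 0.0898 dark 0.0
side 0.09 58 y -0.0039 ztop 0.1728 x 0.0904 0.1199 dark 0.0
side 0.12 90 y -0.0069 ztop 0.176 x 0.1205 0.15 dark 0.69
side 0.15 99 y -0.0067 ztop 0.176 x 0.15 0.1799 dark 0.64
side 0.18 28 y -0.0066 ztop 0.1754 x 0.1801 0.1879 dark 0.39
```

The bar is held level at its origin, with its axis 41.5 mm above the reported TCP. Carrying it over the rack now.

Emit:
{"fn": "jog_arm", "kwargs": {"gripper": [-1, -1, -1, -1, -1, -1, -1, -1, -1, -1, -1, -1], "translation": [[0.3, -0.6, 0.5], [0.9, -1.8, 1], [1.6, -3.2, 1], [2.4, -4.8, 1], [3.2, -6.4, 1], [4, -8, 1], [4.8, -9.6, 1], [5.6, -11.2, 1], [6.4, -12.8, 1], [7.2, -14.4, 1], [8, -16, 1], [8.8, -17.6, 1]], "yaw": [0.01, 0.04, 0.08, 0.12, 0.16, 0.2, 0.24, 0.28, 0.32, 0.36, 0.4, 0.44]}}

```text
t: 19.98
ee_pos: [0.511, 0.1353, 0.1356]
eef_rot: [[0.474, 0.88, -0.003], [0.881, -0.474, -0.001], [-0.002, -0.002, -1.0]]
force: [0.3, 0.3, -1.3]
grip_width: 0.087
grasp_force: 58.7
```

Emit:
{"fn": "jog_arm", "kwargs": {"gripper": [-1, -1, -1, -1, -1, -1, -1, -1, -1, -1, -1, -1], "translation": [[0.8, -1.6, 0], [1.6, -3.2, 0], [2.4, -4.8, 0], [3.2, -6.4, 0], [4, -8, 0], [4.8, -9.6, 0], [5.6, -11.2, 0], [6.3, -12.8, 0], [6.9, -14, 0], [7.3, -14.9, 0], [7.5, -15.3, 0], [7.5, -15.3, 0]], "yaw": [0.04, 0.08, 0.12, 0.16, 0.2, 0.24, 0.27, 0.29, 0.3, 0.303, 0.303, 0.303]}}

```text
t: 20.98
ee_pos: [0.5862, -0.0172, 0.136]
eef_rot: [[0.193, 0.981, -0.002], [0.981, -0.193, 0.0], [-0.0, -0.002, -1.0]]
force: [0.7, 0.4, -1.7]
grip_width: 0.08
grasp_force: 58.7
```

```bash
python3 - <<'E'
from h import *
bar(.13)
s=get_state(); t=s['ee_pos']; R=s['eef_rot']; a=R[:,0]
for n in('wrist','scene','side'):
    im=cam(n); P=cloud(im); mx=im['color'].max(-1)
    for nm,c in(('L',(.5884+.0261,-.0149+.1335)),('R',(.5884-.0261,-.0149-.1335))):
        q=(P[...,:2]-np.array(c)); xr=q@[.9815,-.1917]; yr=q@[.1917,.9815]
        m=(im['depth']>0)&(mx<55)&(abs(xr)<.03)&(abs(yr)<.012)&(P[...,2]>.066)&(P[...,2]<.082)
        if m.sum()>8: print(n,nm,m.sum(),'x',np.percentile(xr[m],[0,2,50,98,100]).round(4),'y',np.percentile(yr[m],[0,5,95,100]).round(4))
E
```

```text
t 20.9833 ee [ 0.5862 -0.0172  0.136 ] yaw -11.14 F [ 0.7  0.4 -1.7] w 0.08 gf 58.7 j [-0.13  0.19  1.37 -0.    1.58  0.07]
wrist -0.06 472 y -0.0012 ztop 0.1834 x -0.0467 -0.03 dark 0.01
wrist 0.03 1614 y -0.0011 ztop 0.1835 x 0.03 0.0599 dark 0.0
wrist 0.06 1949 y -0.001 ztop 0.1835 x 0.0601 0.09 dark 0.0
wrist 0.09 1208 y -0.001 ztop 0.1834 x 0.09 0.1068 dark 0.0
scene -0.18 48 y 0.0026 ztop 0.1873 x -0.1634 -0.151 dark 0.69
scene -0.15 51 y 0.0011 ztop 0.184 x -0.1496 -0.1215 dark 0.0
scene -0.12 53 y 0.0014 ztop 0.1844 x -0.1196 -0.0905 dark 0.0
scene -0.09 18 y 0.0013 ztop 0.185 x -0.0897 -0.0602 dark 0.0
scene -0.06 26 y 0.0002 ztop 0.1841 x -0.0598 -0.0402 dark 0.0
scene 0.03 69 y 0.0007 ztop 0.1845 x 0.0303 0.0596 dark 0.0
scene 0.06 72 y 0.0007 ztop 0.1844 x 0.0604 0.0899 dark 0.0
scene 0.09 72 y 0.0004 ztop 0.1847 x 0.0906 0.119 dark 0.0
scene 0.12 142 y 0.0023 ztop 0.188 x 0.1206 0.1499 dark 0.94
scene 0.15 155 y 0.002 ztop 0.1884 x 0.1501 0.1798 dark 0.95
scene 0.18 68 y 0.0011 ztop 0.188 x 0.18 0.1902 dark 0.94
side -0.18 19 y -0.0047 ztop 0.1845 x -0.1647 -0.1502 dark 
[... 360 characters left out ...]
9 dark 0.0
side 0.09 29 y -0.0044 ztop 0.1819 x 0.0904 0.1188 dark 0.0
side 0.12 56 y -0.0078 ztop 0.1863 x 0.122 0.1498 dark 0.46
side 0.15 60 y -0.0077 ztop 0.1857 x 0.1505 0.18 dark 0.57
side 0.18 37 y -0.0067 ztop 0.1851 x 0.1801 0.193 dark 0.57
wrist L 574 x [-0.0275 -0.0272 -0.0004  0.0268  0.0273] y [-0.0055 -0.0051  0.0027  0.0045]
wrist R 44 x [-0.0171 -0.0166 -0.0145  0.0103  0.011 ] y [-0.0018  0.0007  0.0058  0.0058]
scene L 57 x [-0.0251 -0.0246 -0.0147  0.0262  0.0264] y [-0.0044 -0.0029  0.0049  0.0051]
scene R 31 x [-0.0159 -0.0156  0.0127  0.0216  0.0218] y [-0.004  -0.0025  0.0056  0.0065]
side L 12 x [-0.0275 -0.027   0.0157  0.0235  0.0237] y [0.0011 0.0012 0.0069 0.0071]
```

Emit:
{"fn": "jog_arm", "kwargs": {"gripper": [-1, -1, -1, -1, -1, -1, -1, -1, -1, -1, -1, -1], "translation": [[0.2, 0.2, -0.5], [0.2, 0.2, -1.5], [0.2, 0.2, -2.7], [0.2, 0.2, -3.9], [0.2, 0.2, -5.1], [0.2, 0.2, -6.3], [0.2, 0.2, -7.3], [0.2, 0.2, -8.1], [0.2, 0.2, -8.7], [0.2, 0.2, -9.1], [0.2, 0.2, -9.1], [0.2, 0.2, -9.1]], "yaw": [0, 0, 0, 0, 0, 0, 0, 0, 0, 0, 0, 0]}}

```text
t: 22.28
ee_pos: [0.5887, -0.0143, 0.0462]
eef_rot: [[0.192, 0.981, 0.001], [0.981, -0.192, -0.0], [0.0, 0.001, -1.0]]
force: [0.3, 0.3, -1.4]
grip_width: 0.082
grasp_force: 58.7
```

```bash
python3 - <<'E'
from h import *
bar(.075)
for n in('wrist','scene'):
    im=cam(n); P=cloud(im); mx=im['color'].max(-1)
    for nm,c in(('R',(.5884-.0261,-.0149-.1335)),):
        q=(P[...,:2]-np.array(c)); xr=q@[.9815,-.1917]; yr=q@[.1917,.9815]
        for z in(.03,.04,.05,.06,.067,.075):
            m=(im['depth']>0)&(mx<55)&(abs(xr)<.035)&(abs(yr)<.012)&(abs(P[...,2]-z)<.004)
            if m.sum()>4: print(n,nm,z,m.sum(),'x',np.sort(xr[m])[[0,-1]].round(4),'y',np.percentile(yr[m],[0,50,100]).round(4))
E
```

```text
t 22.2833 ee [ 0.5887 -0.0143  0.0462] yaw -11.06 F [ 0.3  0.3 -1.4] w 0.082 gf 58.7 j [-0.12  0.25  1.49  0.    1.41  0.07]
wrist -0.06 469 y -0.0012 ztop 0.0935 x -0.0461 -0.03 dark 0.0
wrist 0.03 1616 y -0.0011 ztop 0.0936 x 0.03 0.0599 dark 0.0
wrist 0.06 1951 y -0.001 ztop 0.0936 x 0.0601 0.09 dark 0.0
wrist 0.09 1210 y -0.001 ztop 0.0937 x 0.09 0.1068 dark 0.0
scene -0.18 45 y 0.0026 ztop 0.0982 x -0.1645 -0.1504 dark 0.69
scene -0.15 55 y 0.0009 ztop 0.0946 x -0.1478 -0.1203 dark 0.16
scene -0.12 45 y 0.0021 ztop 0.0956 x -0.1197 -0.0901 dark 0.0
scene -0.09 20 y 0.0023 ztop 0.0951 x -0.09 -0.074 dark 0.0
scene -0.06 14 y 0.0034 ztop 0.0953 x -0.0532 -0.0374 dark 0.0
scene 0.03 57 y 0.0014 ztop 0.0951 x 0.0304 0.0595 dark 0.0
scene 0.06 66 y 0.001 ztop 0.0949 x 0.06 0.09 dark 0.0
scene 0.09 60 y 0.001 ztop 0.0955 x 0.0903 0.1198 dark 0.0
scene 0.12 122 y 0.0019 ztop 0.0988 x 0.1205 0.15 dark 0.9
scene 0.15 131 y 0.0022 ztop 0.0987 x 0.1505 0.1798 dark 0.95
scene 0.18 51 y 0.0012 ztop 0.0986 x 0.1803 0.1893 dark 1.0
side -0.18 19 y -0.0058 ztop 0.0955 x -0.1616 -0.1504 dark 0.2
[... 286 characters left out ...]
 x 0.031 0.0599 dark 0.0
side 0.06 27 y -0.003 ztop 0.0933 x 0.0621 0.0894 dark 0.0
side 0.09 30 y -0.0037 ztop 0.0928 x 0.09 0.1189 dark 0.0
side 0.12 53 y -0.0067 ztop 0.0964 x 0.1203 0.1498 dark 0.55
side 0.15 57 y -0.0066 ztop 0.0965 x 0.1504 0.1795 dark 0.67
side 0.18 30 y -0.0049 ztop 0.0949 x 0.1801 0.1904 dark 0.6
scene R 0.03 16 x [-0.0097  0.0111] y [0.0031 0.0047 0.007 ]
scene R 0.04 21 x [-0.0089  0.0105] y [0.0016 0.0044 0.0055]
scene R 0.05 13 x [-0.0077  0.008 ] y [0.0014 0.0042 0.0054]
scene R 0.06 13 x [-0.0055  0.0131] y [-0.0011  0.0042  0.0059]
scene R 0.067 12 x [-0.0168  0.0193] y [-0.0046  0.0046  0.006 ]
scene R 0.075 24 x [-0.0199  0.022 ] y [-0.0038  0.0032  0.0063]
```

Emit:
{"fn": "jog_arm", "kwargs": {"gripper": [-1, -1, -1, -1, -1, -1, -1, -1, -1], "translation": [[0, 0, -0.3], [0, 0, -0.7], [0, 0, -1.1], [0, 0, -1.5], [0, 0, -1.8], [0, 0, -2.1], [0, 0, -2.3], [0, 0, -2.4], [0, 0, -2.4]], "yaw": [0, 0, 0, 0, 0, 0, 0, 0, 0]}}

```text
t: 23.28
ee_pos: [0.5882, -0.0142, 0.0215]
eef_rot: [[0.192, 0.981, -0.0], [0.981, -0.192, 0.0], [-0.0, -0.0, -1.0]]
force: [-0.1, 0.2, -2.4]
grip_width: 0.085
grasp_force: 58.7
```

Emit:
{"fn": "jog_arm", "kwargs": {"gripper": [-1, -1, -1, -1], "translation": [[0, 0, -0.1], [0, 0, -0.2], [0, 0, -0.3], [0, 0, -0.3]], "yaw": [0, 0, 0, 0]}}

```text
t: 23.62
ee_pos: [0.589, -0.0143, 0.0193]
eef_rot: [[0.192, 0.981, 0.002], [0.981, -0.192, -0.0], [0.0, 0.002, -1.0]]
force: [1.4, -0.3, -2.6]
grip_width: 0.083
grasp_force: 58.7
```

Emit:
{"fn": "jog_arm", "kwargs": {"gripper": [-1, -1, -1], "translation": [[0, 0, -0.05], [0, 0, -0.1], [0, 0, -0.1]], "yaw": [0, 0, 0]}}

```text
t: 23.87
ee_pos: [0.5893, -0.0144, 0.0187]
eef_rot: [[0.192, 0.981, 0.002], [0.981, -0.192, -0.0], [0.0, 0.002, -1.0]]
force: [2.1, -0.7, 0.9]
grip_width: 0.082
grasp_force: 58.9
```

Emit:
{"fn": "jog_arm", "kwargs": {"gripper": [-1, -1, -1], "translation": [[0, 0, -0.05], [0, 0, -0.1], [0, 0, -0.1]], "yaw": [0, 0, 0]}}

```text
t: 24.12
ee_pos: [0.5897, -0.0145, 0.0183]
eef_rot: [[0.192, 0.981, 0.003], [0.981, -0.192, -0.0], [0.0, 0.003, -1.0]]
force: [1.8, 0.1, 5.3]
grip_width: 0.079
grasp_force: 59.3
```

The bar is down in the V's (force reversed). Now a small opening, then a straight lift.

Emit:
{"fn": "jog_arm", "kwargs": {"gripper": [-1, -1, -0.8, -0.7, -0.6, -0.5, -0.5, -0.5, -0.5, -0.5], "translation": [[0, 0, -0.05], [0, 0, -0.05], [0, 0, -0.05], [0, 0, -0.05], [0, 0, -0.05], [0, 0, -0.05], [0, 0, -0.05], [0, 0, -0.05], [0, 0, -0.05], [0, 0, -0.05]], "yaw": [0, 0, 0, 0, 0, 0, 0, 0, 0, 0]}}

```text
t: 24.95
ee_pos: [0.5882, -0.0142, 0.0161]
eef_rot: [[0.192, 0.981, -0.001], [0.981, -0.192, 0.0], [-0.0, -0.001, -1.0]]
force: [0.9, 0.3, -0.3]
grip_width: 0.249
grasp_force: 0.0
```

```bash
python3 -c "
from h import *
bar(.045)"
```

```text
t 24.95 ee [ 0.5882 -0.0142  0.0161] yaw -11.06 F [ 0.9  0.3 -0.3] w 0.249 gf 0.0 j [-0.12  0.27  1.52  0.    1.35  0.07]
wrist -0.06 427 y 0.0003 ztop 0.0656 x -0.0433 -0.03 dark 0.0
wrist 0.03 1690 y 0.0006 ztop 0.0658 x 0.03 0.06 dark 0.0
wrist 0.06 1986 y 0.0005 ztop 0.0659 x 0.0602 0.09 dark 0.0
wrist 0.09 1206 y 0.0005 ztop 0.0659 x 0.09 0.1062 dark 0.0
scene -0.18 40 y 0.0036 ztop 0.0704 x -0.1639 -0.1502 dark 0.68
scene -0.15 133 y 0.0023 ztop 0.0737 x -0.1499 -0.1208 dark 0.44
scene -0.12 46 y 0.002 ztop 0.0667 x -0.12 -0.0901 dark 0.0
scene -0.09 22 y 0.004 ztop 0.0667 x -0.0895 -0.075 dark 0.0
scene 0.03 54 y 0.0024 ztop 0.0672 x 0.0313 0.0598 dark 0.0
scene 0.06 62 y 0.0024 ztop 0.0668 x 0.0606 0.0898 dark 0.0
scene 0.09 57 y 0.0023 ztop 0.0666 x 0.0903 0.1199 dark 0.02
scene 0.12 177 y 0.002 ztop 0.0707 x 0.1204 0.15 dark 0.93
scene 0.15 117 y 0.0031 ztop 0.0704 x 0.15 0.18 dark 0.98
scene 0.18 49 y 0.0025 ztop 0.0699 x 0.18 0.1892 dark 0.98
side -0.18 16 y -0.0042 ztop 0.0677 x -0.1659 -0.1523 dark 0.06
side -0.15 59 y -0.0007 ztop 0.0724 x -0.1459 -0.1235 dark 0.17
side -0.12 23 y -0.0011 ztop 0.0643 x -0.119 -0.0941 dark 0.0
side -0.09 24 y -0.0024 ztop 0.0655 x -0.0892 -0.0614 dark 0.0
side -0.06 24 y -0.003 ztop 0.064 x -0.0597 -0.0305 dark 0.0
side 0.03 26 y -0.0027 ztop 0.0652 x 0.0318 0.0596 dark 0.0
side 0.06 27 y -0.0017 ztop 0.0647 x 0.0601 0.0898 dark 0.0
side 0.09 25 y -0.0018 ztop 0.0641 x 0.0909 0.1172 dark 0.0
side 0.12 75 y -0.0034 ztop 0.0687 x 0.1201 0.1499 dark 0.67
side 0.15 53 y -0.0053 ztop 0.0677 x 0.1507 0.179 dark 0.66
side 0.18 31 y -0.0034 ztop 0.0669 x 0.1803 0.19 dark 0.45
```

Shaft top is level at about 65 mm, so the axis is at 60 mm and seated. Lifting clear.

Emit:
{"fn": "jog_arm", "kwargs": {"gripper": [-0.5, -0.5, -0.5, -0.5, -0.5, -0.5, -0.5, -0.5, -0.5, -0.5], "translation": [[0, 0, 0.3], [0, 0, 0.8], [0, 0, 1.5], [0, 0, 2.5], [0, 0, 4], [0, 0, 6], [0, 0, 9], [0, 0, 12], [0, 0, 15], [0, 0, 15]], "yaw": [0, 0, 0, 0, 0, 0, 0, 0, 0, 0]}}

```text
t: 25.93
ee_pos: [0.5925, -0.0147, 0.1764]
eef_rot: [[0.192, 0.981, 0.016], [0.981, -0.192, -0.002], [0.001, 0.016, -1.0]]
force: [0.8, 0.2, 0.5]
grip_width: 0.251
grasp_force: 0.0
```

```bash
python3 - <<'E'
from h import *
d=np.array([.9815,-.1917]); n=np.array([.1917,.9815]); O=np.array([.6431,-.0256])
for nm in('scene','wrist'):
    im=cam(nm); P=cloud(im); c=im['color'].astype(int); mx=c.max(-1); x=(P[...,:2]-O)@d; y=(P[...,:2]-O)@n
    m=(abs(x+.056)<.012)&(P[...,2]>.055)&(P[...,2]<.075)&(im['depth']>0)
    for lo in(-.166,-.11,-.05,.04,.08,.11,.15,.17):
        s=m&(y>lo)&(y<lo+.02)
        if s.sum()>5: print(nm,'bar',lo,s.sum(),'x',np.median(x[s]).round(4),'z',np.percentile(P[s][:,2],90).round(4))
    dk=m&(mx<50); 
    for a,b in((.1,.122),(.15,.22),(-.2,-.148)):
        s=dk&(y>a)&(y<b)
        if s.sum()>3: print(nm,'dark y',y[s].min().round(4),y[s].max().round(4))
    m=(mx<45)&(P[...,2]>.1)&(P[...,2]<.12)&(abs(x)<.03)&(abs(y)<.09)
    k,lab,st,ce=cv2.connectedComponentsWithStats(m.astype(np.uint8))
    for i in range(1,k):
        if st[i,4]>30: p=ray(im,*ce[i],.106)[:2]-O; print(nm,'cap',p@d,p@n)
    for q in('small',):
        a=(c[...,0]>1.7*c[...,2])&(c[...,0]>70)&(abs(P[...,0]-.44)<.05)&(abs(P[...,1]+.31)<.05); 
        if a.sum()>20: print('small',np.median(P[a],0))
print(get_state()['t'],get_state()['force'])
E
```

```text
scene bar -0.166 45 x -0.0534 z 0.0695
scene bar -0.11 29 x -0.0537 z 0.0676
scene bar -0.05 30 x -0.0539 z 0.0664
scene bar 0.04 35 x -0.0541 z 0.0665
scene bar 0.08 39 x -0.0543 z 0.0667
scene bar 0.11 56 x -0.053 z 0.0699
scene bar 0.15 80 x -0.0525 z 0.0703
scene bar 0.17 91 x -0.053 z 0.0705
scene dark y 0.1504 0.19
scene dark y -0.1622 -0.1518
scene cap -0.00022054443799169633 -0.06169741775301675
scene cap 0.0008259313832559547 0.0008845211288818567
scene cap 0.00031324092666842364 0.06155536592657291
small [ 0.44574707 -0.3079523   0.06128171]
wrist bar -0.166 247 x -0.0554 z 0.0691
wrist bar -0.11 175 x -0.0552 z 0.0659
wrist bar -0.05 193 x -0.055 z 0.0658
wrist bar 0.04 251 x -0.0556 z 0.0658
wrist bar 0.08 281 x -0.0555 z 0.066
wrist bar 0.11 476 x -0.0558 z 0.0691
wrist bar 0.15 127 x -0.056 z 0.0695
wrist dark y 0.1194 0.122
wrist dark y 0.15 0.1545
wrist dark y -0.1627 -0.1522
wrist cap 7.236884690913804e-05 0.06093912190600883
wrist cap 0.00033488650088462426 0.00020647843087819972
wrist cap 0.004024867636511659 -0.05763929433833667
26.0333 [-0.72769029  0.41085594  0.29767788]
```

Emit:
{"fn": "jog_arm", "kwargs": {"gripper": [-0.5, -0.5, -0.5, -0.5], "translation": [[0, 0, 1], [0, 0, 2], [0, 0, 2], [0, 0, 2]], "yaw": [0, 0, 0, 0]}}

```text
t: 26.37
ee_pos: [0.5887, -0.0143, 0.1869]
eef_rot: [[0.192, 0.981, 0.001], [0.981, -0.192, -0.0], [0.0, 0.001, -1.0]]
force: [-0.1, 0.2, 0.8]
grip_width: 0.254
grasp_force: 0.0
```

```bash
python3 -c "
from h import *
print(finish_job())"
```

```text
the job is handed in; nothing more can be done
None
```

The job is handed in at about 26 s, with no verdict returned: by my camera measurements the bottle stands home against the back panel in the left berth and the bar lies in both saddles with its handle on the left, though I viewed 11 pictures, one over the limit of 10.

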